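# Tip the milling blocks from the scoop tray into the bowl

## Task

Draw the steel scoop tray out from under its white dock and set it down on the bench, clear of the dock and with the four ceramic blocks still in it; let go, then take it by the black handle at its back, lift it and tip all four blocks over its open lip into the green bowl. Stand the empty scoop upright on the bench again and let go; do not handle the blocks with the fingers, leave the bowl standing where it is, and do not disturb the plaster model or the two jars.

Things in the scene. Friction and masses are not known exactly. Their poses are not given: they have to be found in the camera images.
- dock: White parking dock fixed to the bench, 110 (x) x 92 (y) x 87 mm high (roof plate underside 81 mm above the bench). Origin on the bench at its centre. Its open front faces its own -x, 56 mm from the origin; side walls (inner faces 38 mm either side) and a back wall at +x. No floor: the scoop stands on the bench in it, its back half and handle under the roof, its nose sticking out along the dock's -x.
- scoop: Loose polished steel scoop tray, 160 (x) x 56 (y) mm outside, 140 to 230 g. Origin at the centre of its underside; +z up; -x points to the open lip, +x to the closed back end with the handle. Floor 3 mm thick, upright walls 3 mm thick and 24 mm high on both sides and at the back, no wall at the lip. Ceramic slides on the floor at a slope of about 16 to 24 degrees.
- scoop_nose (a point): Point on the scoop's centre line, 20 mm behind the lip and 14 mm above the underside: place to take it from above across both side walls (56 mm wide). Axes as scoop.
- scoop_lip (a point): Middle of the scoop's open lip edge, at floor height (3 mm above the underside), 80 mm from the scoop's origin. Axes as scoop.
- scoop_handle: Black handle plate on the scoop's back wall, 10 mm thick (its x) x 40 mm wide (its y) x 48 mm long (its z). Origin at its centre, 87 mm behind the scoop's origin and 47.5 mm above the underside. It leans back from the lip: its z (upward along the plate) is 0.35 rad from the scoop's z toward the scoop's +x. Pinch it across its 10 mm, fingers pointing along its -z, with 40 N or more.
- block1: Ceramic milling block 1, origin at its centre: a cream or pale grey block 18 x 15 x 15 mm with a round steel stub (8 mm thick, 6 mm long) on one end, 14 g, loose in the scoop.
- block2: Ceramic milling block 2, origin at its centre: a cream or pale grey block 18 x 15 x 15 mm with a round steel stub (8 mm thick, 6 mm long) on one end, 14 g, loose in the scoop.
- block3: Ceramic milling block 3, origin at its centre: a cream or pale grey block 18 x 15 x 15 mm with a round steel stub (8 mm thick, 6 mm long) on one end, 14 g, loose in the scoop.
- block4: Ceramic milling block 4, origin at its centre: a cream or pale grey block 18 x 15 x 15 mm with a round steel stub (8 mm thick, 6 mm long) on one end, 14 g, loose in the scoop.
- bowl: Loose, rigid green mixing bowl, 120 mm across the rim, 70 mm high, mouth about 112 mm inside, inner floor about 58 mm across and 5 mm above the bench, 0.3 kg. Origin at the centre of its underside.
- task_lamp_arm (a joint): Obstacle, not to be handled: the bench lamp, pushed up (0.21 to 0.24 rad). Its grey hood, 110 (x) x 620 (y) mm, hangs about level, underside some 0.70 m above the bench, centred near x = 0.30, y = 0; its support arm runs from there back and down along y = -0.03 to a post at x = 0.78, z = 0.45. Keep elbow and wrist below both.
- plaster_model: Bystander: cream plaster model of a dental arch, 57 x 66 x 28 mm. Origin under its centre.
- paste_jar: Bystander: flat round jar, white with a tan lid, 65 mm across, 29 mm high. Origin under its centre.
- glaze_jar: Bystander: small round jar, white with a black lid, 41 mm across, 35 mm high. Origin under its centre.

How it is judged:
By the outcome, as a careful person would: the job done as asked, in the order asked, and still so for the second after the job is handed in, with the robot touching nothing.
It also fails if it takes over 67 s, if anything falls off the work surface, if the arm or the gripper's body presses on something with over 40 N, if the wrist force passes 120 N, or if a joint passes its speed limit or range.

## Robot

A 6-joint arm with a two-finger parallel gripper is mounted at the origin on a cart in front of the work surface, level with it; the furniture and walls round the work are solid. World frame = base frame: x ahead of the robot, y to its left, z up, the work surface at z = 0. Lengths are in m, angles in degrees, forces in N, time in s.
With the tool pointing down it reaches from about 0.325 to 0.775 m from the base axis. Payload 5.5 kg.
Tool frame: the origin (TCP) lies midway between the tips of the shut fingers; the grasp point (between the pads) lies bot.grasp_offset behind it (bot.grasp_offset is the distance from the TCP to the grasp point, in m); z points along the fingers, y is the direction in which the jaws open and shut (so a half turn about z gives the same grasp; the last joint's range is limited). The gripper opens to 88 mm and grips with 3 to 60 N. Pads are 20 mm wide; open, the fingers measure 115 mm over their backs; the gripper's body (75 mm by 178 mm) begins 61 mm behind the grasp point.
Start: joints at [61.209, 5.22, 70.514, -0, 104.267, -3.249], TCP at [0.259, 0.541, 0.223] pointing down, gripper open.
Joint ranges: [-164.24, 164.24], [-49.07, 125.15], [9.68, 141.18], [-86.29, 266.29], [3.28, 154.24], [-151.56, 151.56]. Speed limits (degrees/s): [147.25, 147.25, 172.46, 180, 180, 180].

## Interface

Orientations are given as [roll, pitch, yaw] about the fixed x, y, z axes, in that order (R = Rz(yaw) Ry(pitch) Rx(roll)).
In Python, from plant import bot gives the robot as it stands. The module is installed in compiled form; this text tells all that it offers.
- The arm moves only by the tool carry_out, never from a script. Its argument "moves" is text: rows parted by semicolons, each of 5 numbers parted by spaces: the shift along the tool's x, y, z in m, then the turn about the tool's z in rad, then the opening, from 0 (shut) to 1 (fully open). In form: tx ty tz turn claw; .... A call has 1 to 20 rows; each row is the pose to reach, as a shift and turn from the pose measured when the call began, along the tool's axes at that moment; what a row does not reach only later rows make up. A row lasts 1/10 s, in which the tool goes at most 50 mm and 8.59 degrees, less where a joint would pass 70% of its speed; a pose out of reach is approached as far as the arm can. A call with a gripper value outside its range is refused whole. The fingers move at their own pace and stop on an object; "force" is the grip in N (left out, the last holds). Time passes only in rows, so rows that repeat a pose let the fingers close. It gives the time, the measured TCP pose, the force and the opening at its end, in the units of the state.
- bot.state(): the state, without advancing time (a new reading comes with each control period).
- bot.grab_frame(name): name is "scene" or "top" or "wrist"; returns a dict with "color" (400x640x3 uint8, red, green, blue), "fx", "fy", "cx", "cy" (pixels), "R" (3x3) and "t" (3): a world point X has camera coordinates R X + t; the wrist camera has in their place "mount" (4x4, takes a point from camera to tool coordinates, whose origin is the TCP and whose axes are the flange's). Camera axes: x right, y down, z forward; pixel columns grow to the right and rows downward; lengths in m; the calibration is good to about 2 mm. A picture is of the moment at which its call begins: read the wrist's pose just before it. There is no depth.
- bot.hand_in(): hands the job in, once; it reports no verdict.
The state is a dict: "time_s": time; "qpos": joint angles; "qd": joint speeds; "joint_torque": joint torques, N m; "ee_pos": TCP position; "ee_rot": TCP orientation; "ft_force": force on the tool from outside, world axes, zero at the start; "torque": the same for the moment, N m; "gripper_width": finger opening in m.
Only numpy, scipy, OpenCV 4.12 (cv2) and the standard library are available. Lean on these libraries where they do the work, as an engineer would, in place of code of your own. Each camera call takes 0.05 s, during which the arm holds its last target.

## Working session

There is one attempt and no reset: what is moved stays moved. The work goes in short steps, Python scripts to look and compute and a tool call to move; the robot and the scene stay as the last step left them, time stands still between calls to the robot, and variables do not carry over. Pictures are saved under pics/ and viewed, and the job is handed in when it is done.

Besides the shell and the picture viewer there is one more tool, called as a command line: name --argument value ..., lists and objects as JSON in quotes. carry_out: Moves the arm, as the interface text tells. Its arguments: {"type":"object","properties":{"moves":{"type":"string"},"force":{"type":"number"}},"required":["moves"]}

```bash
ls; mkdir -p pics
python3 - <<'E'
from plant import bot
import cv2,numpy as np
s=bot.state(); print(s); print(bot.grasp_offset)
for n in ["scene","top","wrist"]:
    f=bot.grab_frame(n); cv2.imwrite(f"pics/{n}0.png",f["color"][:,:,::-1])
    print(n,{k:np.round(v,4).tolist() for k,v in f.items() if k!="color"})
E
```

```text
pics
{'time_s': 0.0, 'qpos': array([ 6.12089279e+01,  5.26099979e+00,  7.05801845e+01,  2.62784196e-04,
        1.04266342e+02, -3.24971489e+00]), 'qd': array([-0.00969968, -0.02442953, -0.04831772, -0.04069482, -0.03226686,
       -0.06762812]), 'joint_torque': array([-1.41248078e-03, -4.46441960e+01, -4.06454337e+01,  6.97143981e-02,
        2.92193948e-02, -1.29104556e-04]), 'ee_pos': array([0.25856772, 0.54110531, 0.22154562]), 'ee_rot': array([-1.79892661e+02, -6.34982402e-03,  1.54458701e+02]), 'ft_force': array([-0.30514901,  0.11732358, -0.58399726]), 'torque': array([-0.02083215, -0.01095798,  0.00443037]), 'gripper_width': 0.08792917293565883}
0.0187
scene {'fx': 497.1949, 'fy': 497.1949, 'cx': 330.1652, 'cy': 205.7253, 'R': [[0.4266, -0.9043, -0.0166], [-0.4065, -0.1753, -0.8967], [0.8079, 0.3893, -0.4424]], 't': [-0.2065, 0.4659, 1.0353]}
top {'fx': 468.8001, 'fy': 468.8001, 'cx': 322.1668, 'cy': 199.3852, 'R': [[0.0257, -0.9997, -0.001], [-0.9936, -0.0254, -0.1099], [0.1098, 0.0038, -0.9939]], 't': [0.0309, 0.6234, 1.5617]}
wrist {'fx': 328.9222, 'fy': 328.9222, 'cx': 317.2707, 'cy': 194.3361, 'mount': [[0.0, -0.9584, -0.2855, 0.0775], [1.0, -0.0002, 0.0007, -0.0011], [-0.0008, -0.2855, 0.9584, -0.1622], [0.0, 0.0, 0.0, 1.0]]}
```

View pics/scene0.png

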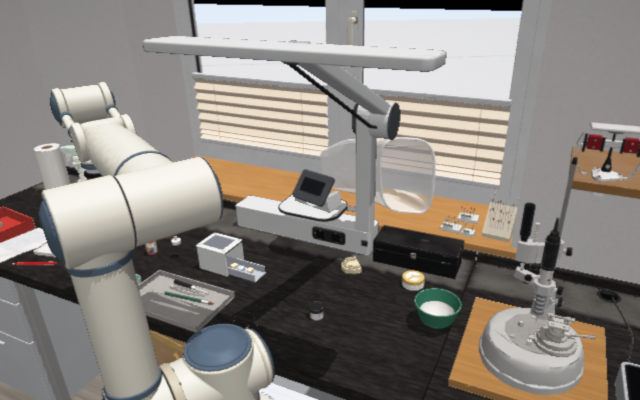

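View pics/top0.png

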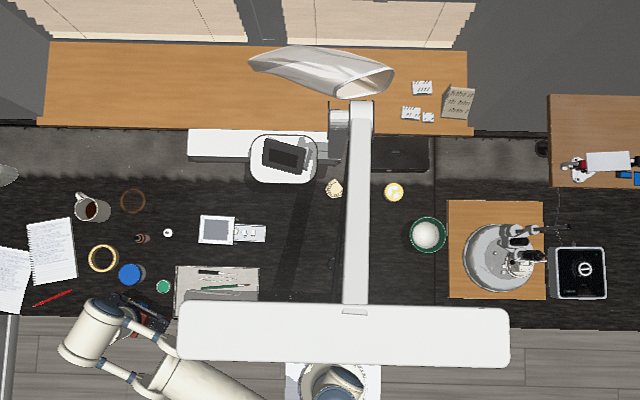

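View pics/wrist0.png

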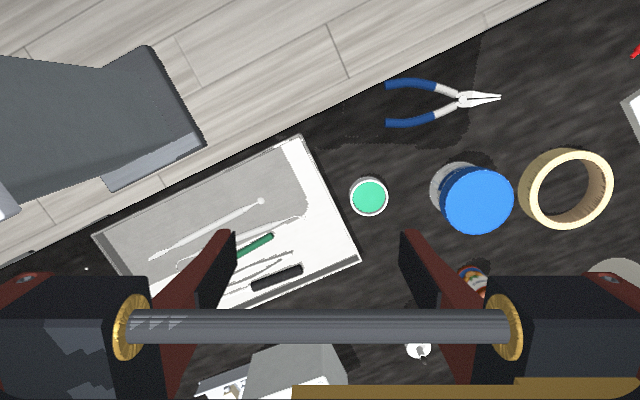

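The dock is near (216,230) in the top view, with the scoop nose pointing right to about (265,234). The bowl is near (428,235), the plaster model at (334,189), the paste jar at (394,192), and the glaze jar is hidden under the lamp. I'll zoom in next.

```bash
cat > h.py <<'E'
import numpy as np,cv2
from scipy.spatial.transform import Rotation as Ro
def ray(f,u,v,st=None):
    d=np.array([(u-f["cx"])/f["fx"],(v-f["cy"])/f["fy"],1.])
    if "mount" in f:
        R,p=st; M=f["mount"]; return R@(M[:3,:3]@d), R@M[:3,3]+p
    return f["R"].T@d, -f["R"].T@f["t"]
def at(f,u,v,z,st=None):
    d,o=ray(f,u,v,st); return o+d*(z-o[2])/d[2]
def two(a,b):
    (d1,o1),(d2,o2)=a,b
    A=np.c_[d1,-d2]; s=np.linalg.lstsq(A,o2-o1,rcond=None)[0]
    p,q=o1+s[0]*d1,o2+s[1]*d2
    return (p+q)/2,np.linalg.norm(p-q)
def proj(f,X,st=None):
    X=np.asarray(X,float)
    if "mount" in f:
        R,p=st; M=f["mount"]; c=M[:3,:3].T@(R.T@(X-p)-M[:3,3])
    else: c=f["R"]@X+f["t"]
    return np.array([f["cx"]+f["fx"]*c[0]/c[2],f["cy"]+f["fy"]*c[1]/c[2]])
def stp(s): return Ro.from_euler("xyz",s["ee_rot"],degrees=True).as_matrix(),np.array(s["ee_pos"])
def crop(im,x0,y0,x1,y1,k,name):
    cv2.imwrite(name,cv2.resize(im[y0:y1,x0:x1,::-1],None,fx=k,fy=k,interpolation=cv2.INTER_CUBIC))
E
python3 - <<'E'
import cv2
a=cv2.imread("pics/top0.png")[205:255,185:275]; b=cv2.imread("pics/scene0.png")[225:290,190:275]
cv2.imwrite("pics/t_a.png",cv2.resize(a,None,fx=8,fy=8,interpolation=cv2.INTER_CUBIC))
cv2.imwrite("pics/s_a.png",cv2.resize(b,None,fx=8,fy=8,interpolation=cv2.INTER_CUBIC))
a=cv2.imread("pics/top0.png")[170:260,320:460]; b=cv2.imread("pics/scene0.png")[250:335,300:470]
cv2.imwrite("pics/t_b.png",cv2.resize(a,None,fx=5,fy=5,interpolation=cv2.INTER_CUBIC))
cv2.imwrite("pics/s_b.png",cv2.resize(b,None,fx=4,fy=4,interpolation=cv2.INTER_CUBIC))
E
```

```text
(no output)
```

View pics/t_a.png

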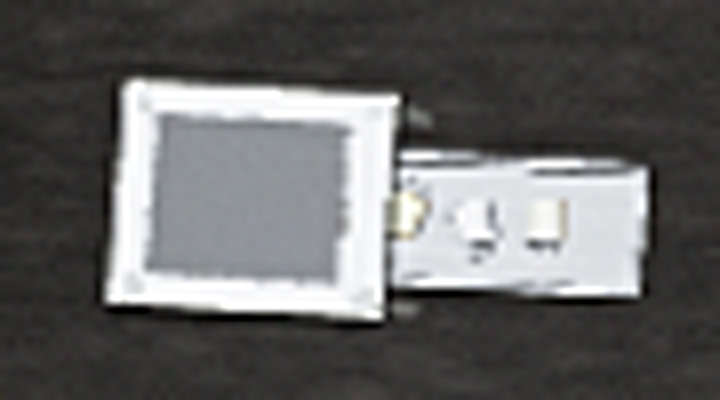

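View pics/s_a.png

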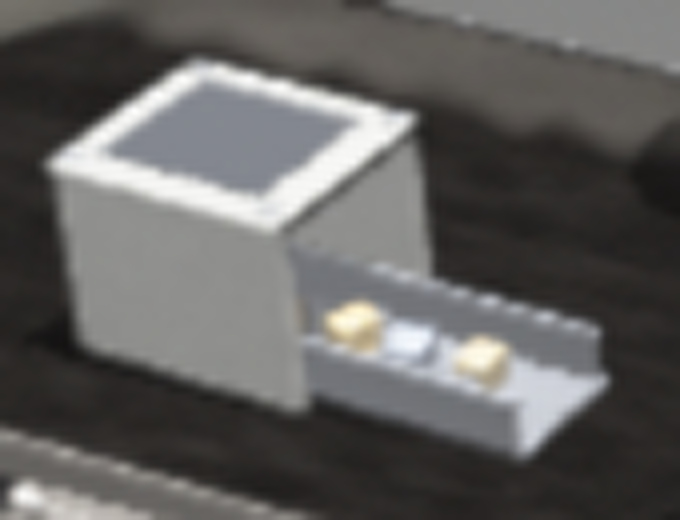

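View pics/t_b.png

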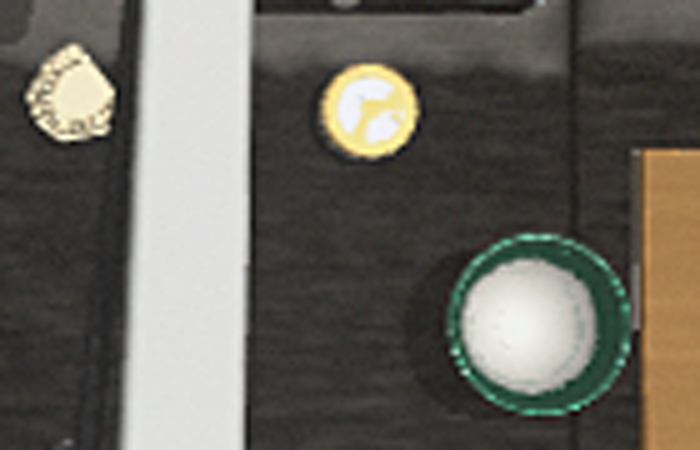

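View pics/s_b.png

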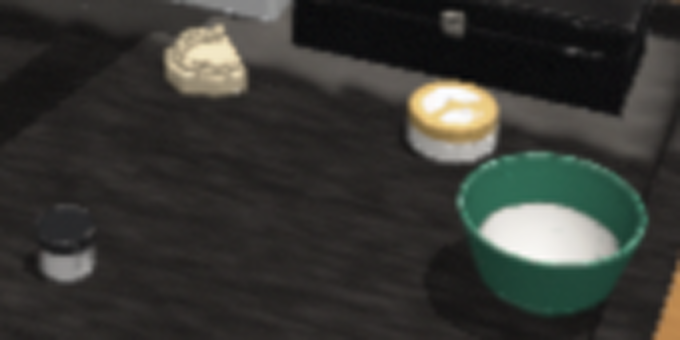

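Run:
```python
from plant import bot
from h import *
T=bot.grab_frame("top");S=bot.grab_frame("scene")
tc=lambda x,y:(185+(x+.5)/8-.5,205+(y+.5)/8-.5)
sc=lambda x,y:(190+(x+.5)/8-.5,225+(y+.5)/8-.5)
print("roof")
# top: bl(125,82) far-left ; scene far corners: (200,60)=far left(+x,+y), (418,118) far right, (275,235) near right,(48,165) near left
for a,b in [((125,82),(200,60)),((402,97),(418,118)),((380,320),(275,235)),((105,300),(48,165))]:
    p,e=two(ray(T,*tc(*a)),ray(S,*sc(*b))); print(p.round(4),round(e,4),at(T,*tc(*a),.087).round(4),at(S,*sc(*b),.087).round(4))
print("lip")
for a,b,c in [((648,165),(600,328),(608,380)),((638,297),(518,403),(520,458))]:
    p,e=two(ray(T,*tc(*a)),ray(S,*sc(*b)));print(p.round(4),round(e,4),at(T,*tc(*a),.024).round(4),at(T,*tc(*a),.0).round(4),at(S,*sc(*b),.024).round(4),at(S,*sc(*c),.001).round(4))
tb=lambda x,y:(320+(x+.5)/5-.5,170+(y+.5)/5-.5)
sb=lambda x,y:(300+(x+.5)/4-.5,250+(y+.5)/4-.5)
p,e=two(ray(T,*tb(540,325)),ray(S,*sb(552,208)));print("bowl",p.round(4),e,at(T,*tb(540,325),.07),at(S,*sb(552,208),.07))
p,e=two(ray(T,*tb(370,110)),ray(S,*sb(454,110)));print("paste",p.round(4),e)
p,e=two(ray(T,*tb(70,95)),ray(S,*sb(205,55)));print("plaster",p.round(4),e)
print("glaze",at(S,*sb(67,225),.035).round(4))
```

```text
roof
[0.5549 0.447  0.0848] 0.0025 [0.5555 0.4454 0.087 ] [0.5514 0.4456 0.087 ]
[0.5504 0.3347 0.0861] 0.007 [0.5522 0.3315 0.087 ] [0.5477 0.337  0.087 ]
[0.4598 0.3392 0.0822] 0.0048 [0.4611 0.3363 0.087 ] [0.4527 0.3364 0.087 ]
[0.4652 0.4514 0.083 ] 0.0039 [0.4663 0.4487 0.087 ] [0.4594 0.4486 0.087 ]
lip
[0.5279 0.2408 0.026 ] 0.0084 [0.5302 0.2374 0.024 ] [0.5315 0.2404 0.    ] [0.5286 0.2464 0.024 ] [0.5277 0.2441 0.001 ]
[0.4721 0.2426 0.0253] 0.0077 [0.4741 0.2395 0.024 ] [0.4746 0.2424 0.    ] [0.472  0.2473 0.024 ] [0.469  0.2467 0.001 ]
bowl [ 0.5097 -0.3022  0.0684] 0.0045529957597651395 [ 0.51046395 -0.30407932  0.07      ] [ 0.50623171 -0.30068149  0.07      ]
paste [ 0.6557 -0.1951  0.024 ] 0.00508749161592416
plaster [0.6623 0.0098 0.0148] 0.0031717943291073845
glaze [0.4016 0.0017 0.035 ]
```

Measured: the dock centre is at about (0.506,0.393), the scoop lip centre at (0.5005,0.243) and the scoop +x yaw is about 87.7°. The bowl is at (0.509,-0.302), with roof and wall heights about 2–4 mm from the stated values. I'll go above the nose and look with the wrist camera.

```bash
cat >> h.py <<'E'
def row(s,target,yaw=None):
    R,p=stp(s); d=R.T@(np.array(target)-p)
    x=R[:,0]; cur=np.degrees(np.arctan2(x[1],x[0]))
    t=0 if yaw is None else -np.radians((yaw-cur+180)%360-180)
    return np.round(np.r_[d,t],4)
E
python3 - <<'E'
from plant import bot
from h import *
s=bot.state(); print(row(s,[.5013,.2625,.16],87.7)); print(row(s,[.40,.40,.22],115))
E
```

```text
[-0.3391 -0.1468  0.0622  1.1652]
[-0.1884 -0.0665  0.0021  0.6887]
```

carry_out --moves "-0.04 -0.017 0 0.14 1; -0.08 -0.034 0 0.28 1; -0.12 -0.051 0 0.42 1; -0.16 -0.068 0 0.56 1; -0.2 -0.086 0 0.7 1; -0.24 -0.104 0.015 0.84 1; -0.28 -0.121 0.03 0.98 1; -0.32 -0.138 0.045 1.12 1; -0.339 -0.147 0.062 1.165 1; -0.339 -0.147 0.062 1.165 1"

```text
time_s: 1.25
ee_pos: [0.5015, 0.2594, 0.1569]
ee_rot: [-179.7, 0.2, 87.4]
ft_force: [-0.9, 0.9, -0.3]
gripper_width: 0.0878
```

Run:
```python
from plant import bot
from h import *
s=bot.state(); print(s["time_s"],s["qpos"].round(2),s["ee_pos"],s["ee_rot"])
f=bot.grab_frame("wrist"); cv2.imwrite("pics/w1.png",f["color"][:,:,::-1])
g=bot.grab_frame("scene"); cv2.imwrite("pics/s1.png",g["color"][:,:,::-1])
```

```text
1.25 [ 2.395e+01 -1.000e-01  8.264e+01 -8.000e-02  9.780e+01  2.651e+01] [0.50146304 0.25944957 0.15685537] [-179.72466687    0.22271305   87.43470485]
```

View pics/w1.png

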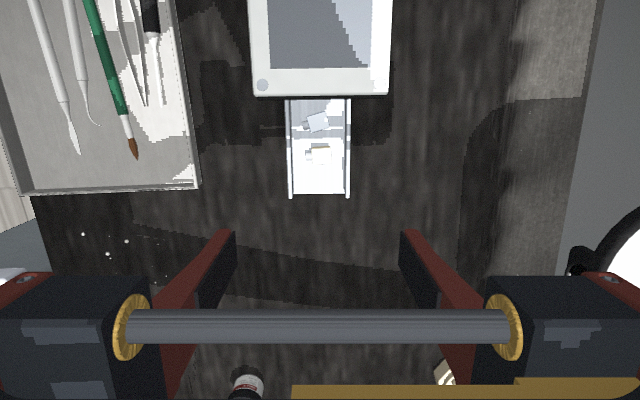

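View pics/s1.png

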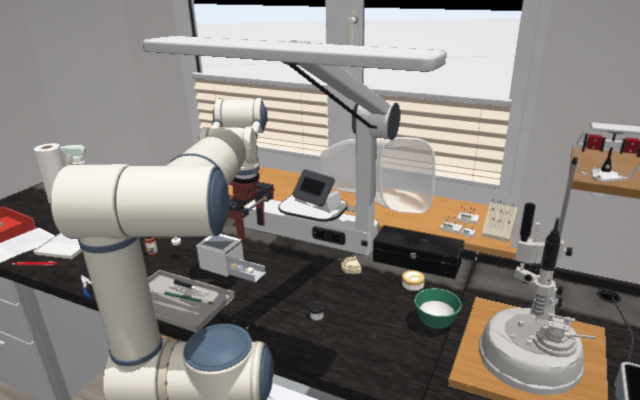

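Run:
```python
from plant import bot
from h import *
s=bot.state(); st=stp(s);f=bot.grab_frame("wrist");g=bot.grab_frame("scene")
print(proj(g,s["ee_pos"]), proj(f,s["ee_pos"],st))
for u,v,z in [(290,197,.024),(348,197,.024),(287.5,99,.024),(349.5,99,.024),(291,194,.003),(254,96,.087),(388,93,.087)]: print(u,v,at(f,u,v,z,st).round(4))
im=cv2.imread("pics/w1.png"); cv2.imwrite("pics/w1c.png",cv2.resize(im[80:210,260:380],None,fx=4.5,fy=4.5,interpolation=cv2.INTER_CUBIC))
```

```text
[251.486471   230.32568501] [316.63095498 245.58069503]
290 197 [0.4747 0.2491 0.024 ]
348 197 [0.5296 0.247  0.024 ]
287.5 99 [0.4781 0.3383 0.024 ]
349.5 99 [0.5321 0.3362 0.024 ]
291 194 [0.4738 0.2459 0.003 ]
254 96 [0.4609 0.3414 0.087 ]
388 93 [0.5525 0.3397 0.087 ]
```

View pics/w1c.png

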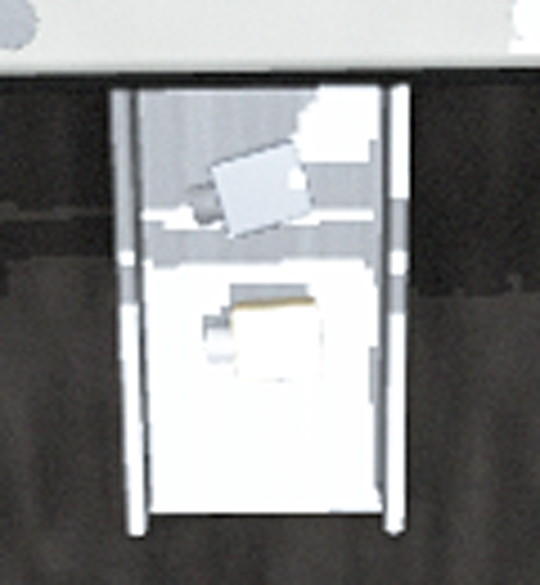

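Run:
```python
from plant import bot
from h import *
s=bot.state(); print(row(s,[.5028,.268,.03],88));print(row(s,[.5028,.268,.004],88))
```

```text
[ 0.0045  0.0017  0.1314 -0.0031]
[ 0.0045  0.0017  0.1574 -0.0031]
```

carry_out --moves "0.006 0.001 0.03 -0.01 1; 0.009 0.001 0.07 -0.01 1; 0.009 0.001 0.11 -0.01 1; 0.009 0.001 0.135 -0.01 1; 0.009 0.001 0.135 -0.01 1"

```text
time_s: 1.95
ee_pos: [0.4992, 0.2728, 0.0228]
ee_rot: [-179.7, 0.1, 88.6]
ft_force: [-0.3, -0.5, -0.1]
gripper_width: 0.0879
```

Run:
```python
from plant import bot
from h import *
s=bot.state(); print(s["qpos"].round(2),s["ee_pos"],s["ee_rot"],s["ft_force"]);print(row(s,[.5028,.268,.004],88))
```

```text
[2.522e+01 3.890e+00 9.233e+01 1.000e-02 8.412e+01 2.667e+01] [0.49924308 0.27284486 0.02276998] [-1.79691590e+02  1.42356017e-01  8.85538616e+01] [-0.32585202 -0.45081754 -0.07819911]
[-0.0047  0.0038  0.0188  0.0097]
```

carry_out --moves "-0.003 0.003 0.008 0.01 1; -0.004 0.003 0.014 0.01 1; -0.004 0.003 0.018 0.01 1; -0.004 0.003 0.019 0.01 1"

```text
time_s: 2.35
ee_pos: [0.5024, 0.2689, 0.0043]
ee_rot: [-179.7, 0.1, 88.0]
ft_force: [0.0, 0.4, -0.4]
gripper_width: 0.0877
```

Run:
```python
from plant import bot
from h import *
s=bot.state(); print(s["qpos"].round(2),s["ee_pos"],s["ee_rot"],s["ft_force"]);print(row(s,[.5028,.268,.004],88))
f=bot.grab_frame("wrist"); cv2.imwrite("pics/w2.png",f["color"][:,:,::-1])
```

```text
[2.473e+01 4.820e+00 9.330e+01 1.000e-02 8.216e+01 2.675e+01] [0.50237727 0.26887534 0.00429541] [-1.79742555e+02  1.19126361e-01  8.79800383e+01] [ 0.01789256  0.38646891 -0.36317367]
[-0.0009  0.0005  0.0003 -0.0003]
```

View pics/w2.png

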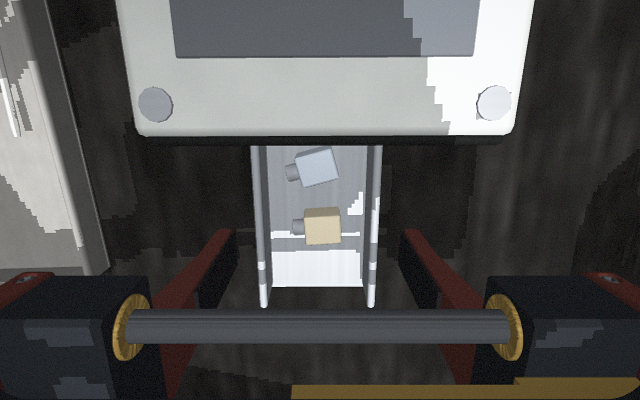

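The side walls (columns 262 and 375) lie centred between the finger tips (235 and 405). I'll close.

carry_out --moves "0 0 0 0 0.6; 0 0 0 0 0.5; 0 0 0 0 0.4; 0 0 0 0 0.4; 0 0 0 0 0.4; 0 0 0 0 0.4" --force 30

```text
time_s: 3.0
ee_pos: [0.5024, 0.2689, 0.0044]
ee_rot: [-179.7, 0.1, 88.0]
ft_force: [-0.4, 0.1, 1.6]
gripper_width: 0.056
```

carry_out --moves "-0.004 0 0 0 0.4; -0.012 0 0 0 0.4; -0.022 0 0 0 0.4; -0.034 0 0 0 0.4; -0.044 0 0 0 0.4; -0.05 0 0 0 0.4"

```text
time_s: 3.6
ee_pos: [0.5006, 0.2174, 0.0044]
ee_rot: [-179.7, 0.1, 87.9]
ft_force: [0.2, 0.8, -1.0]
gripper_width: 0.0556
```

Run:
```python
from plant import bot
from h import *
s=bot.state(); print(s["qpos"].round(2),s["ee_pos"],s["ee_rot"],s["ft_force"])
f=bot.grab_frame("wrist"); cv2.imwrite("pics/w3.png",f["color"][:,:,::-1])
```

```text
[ 1.993e+01  1.180e+00  9.707e+01 -3.000e-02  8.205e+01  2.201e+01] [0.50056207 0.21742161 0.00437297] [-1.79735296e+02  1.39294219e-01  8.79152323e+01] [ 0.18210145  0.77386522 -0.99098237]
```

View pics/w3.png

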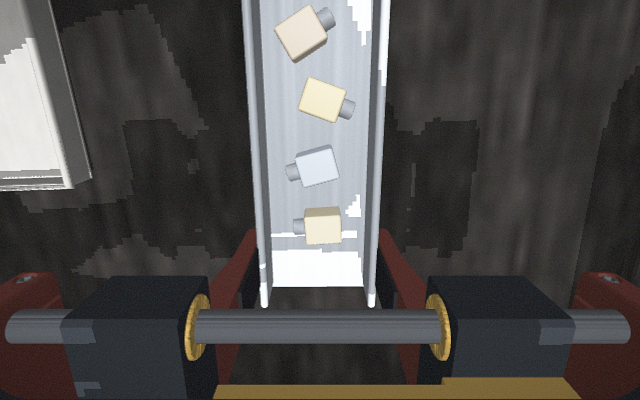

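Run:
```python
from plant import bot
from h import *
g=bot.grab_frame("scene"); cv2.imwrite("pics/s3.png",g["color"][:,:,::-1])
for z in (.3,.4,.5,.6): print(z,proj(g,[.5,.217,z]),proj(g,[.3,.12,z]),proj(g,[0.03,0.01,z]),proj(g,[.245,.31,z+.4]))
```

```text
0.3 [260.66129886 189.83944181] [250.031691   228.20121343] [219.16561382 303.44467327] [142.57386229  55.38011196]
0.4 [257.76519571 156.21406194] [246.22257122 190.21297069] [212.69461452 258.02819658] [133.44889268   4.14475243]
0.5 [254.67235348 120.30443122] [242.10792918 149.1777633 ] [205.54376314 207.84020249] [123.47911947 -51.83405477]
0.6 [251.36201988  81.86960386] [237.64947112 104.71368856] [197.59998026 152.08704707] [ 112.54152844 -113.24701638]
```

View pics/s3.png

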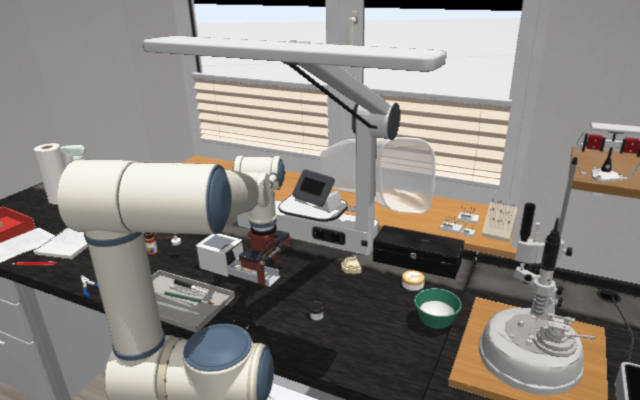

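All four blocks are in the tray, which is sliding out cleanly. I'll check the lamp arm's height while continuing the pull.

carry_out --moves "-0.005 0 0 0 0.4; -0.015 0 0 0 0.4; -0.03 0 0 0 0.4; -0.048 0 0 0 0.4; -0.066 0 0 0 0.4; -0.084 0 0 0 0.4; -0.102 0 0 0 0.4; -0.118 0 0 0 0.4; -0.132 0 0 0 0.4; -0.142 0 0 0 0.4; -0.148 0 0 0 0.4; -0.15 0 0 0 0.4; -0.15 0 0 0 0.4"

```text
time_s: 5.0
ee_pos: [0.495, 0.0674, 0.0047]
ee_rot: [-179.7, 0.2, 87.9]
ft_force: [0.2, 0.8, -1.1]
gripper_width: 0.056
```

Run:
```python
from plant import bot
from h import *
s=bot.state(); print(s["qpos"].round(2),s["ee_pos"],s["ee_rot"],s["ft_force"])
f=bot.grab_frame("scene"); cv2.imwrite("pics/s4.png",f["color"][:,:,::-1])
for u,v in [(300,75),(320,95),(345,118),(360,130),(310,60),(350,83),(380,105)]:
    d,o=ray(f,u,v); k=(-.03-o[1])/d[1]; print(u,v,(o+k*d).round(3))
```

```text
[  3.96  -6.05 104.05  -0.14  82.3    6.1 ] [0.49502637 0.06744992 0.0047309 ] [-1.79718983e+02  1.74359960e-01  8.78820666e+01] [ 0.19326821  0.79579432 -1.102742  ]
300 75 [ 0.308 -0.03   0.672]
320 95 [ 0.393 -0.03   0.613]
345 118 [ 0.526 -0.03   0.526]
360 130 [ 0.625 -0.03   0.467]
310 60 [ 0.352 -0.03   0.693]
350 83 [ 0.557 -0.03   0.605]
380 105 [ 0.776 -0.03   0.497]
```

View pics/s4.png

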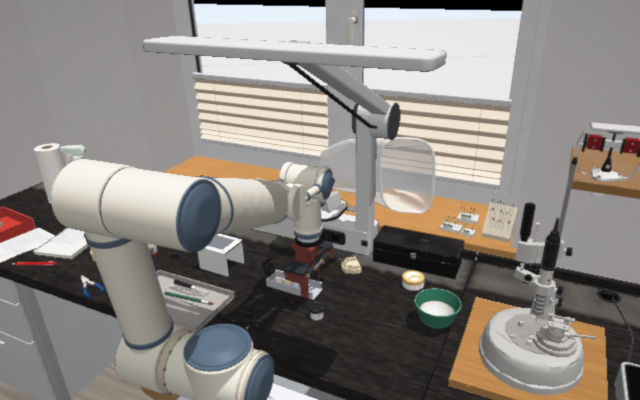

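The tray is out, with its back end about 0.10 m clear of the dock. I'll let go and rise.

carry_out --moves "0 0 0 0 0.75; 0 0 0 0 0.9; 0 0 0 0 0.9; 0 0 -0.01 0 0.9; 0 0 -0.05 0 0.9; 0 0 -0.1 0 0.9; 0.02 0 -0.13 0 0.9; 0.06 0 -0.13 0 0.9; 0.06 0 -0.13 0 0.9"

```text
time_s: 5.95
ee_pos: [0.4985, 0.1315, 0.1372]
ee_rot: [-179.9, 0.0, 88.1]
ft_force: [-0.4, -0.9, -1.3]
gripper_width: 0.0791
```

Run:
```python
from plant import bot
from h import *
s=bot.state(); print(s["qpos"].round(2),s["ee_pos"],s["ee_rot"],s["ft_force"])
f=bot.grab_frame("wrist"); cv2.imwrite("pics/w5.png",f["color"][:,:,::-1])
f=bot.grab_frame("top"); crop(f["color"],220,190,320,265,7,"pics/t5.png")
f=bot.grab_frame("scene"); crop(f["color"],190,210,350,330,5,"pics/s5.png")
```

```text
[11.   -7.8  91.99  0.   95.88 12.89] [0.4984979  0.13150992 0.13715616] [-1.79927589e+02  1.39293813e-02  8.81043666e+01] [-0.38835318 -0.94168515 -1.26574675]
```

View pics/w5.png

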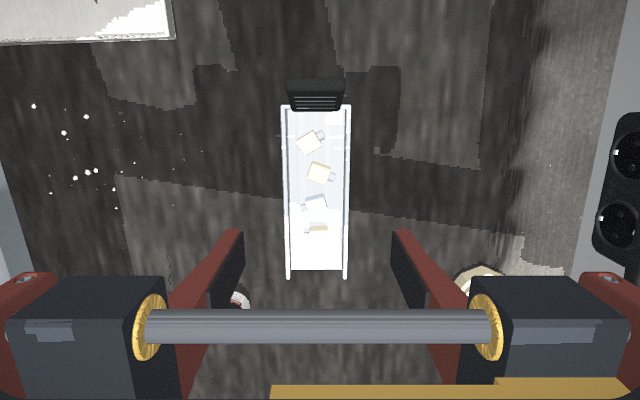

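View pics/t5.png

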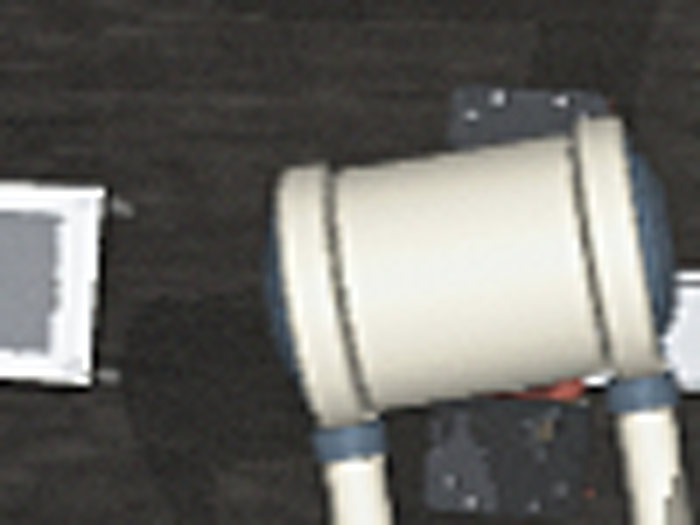

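View pics/s5.png

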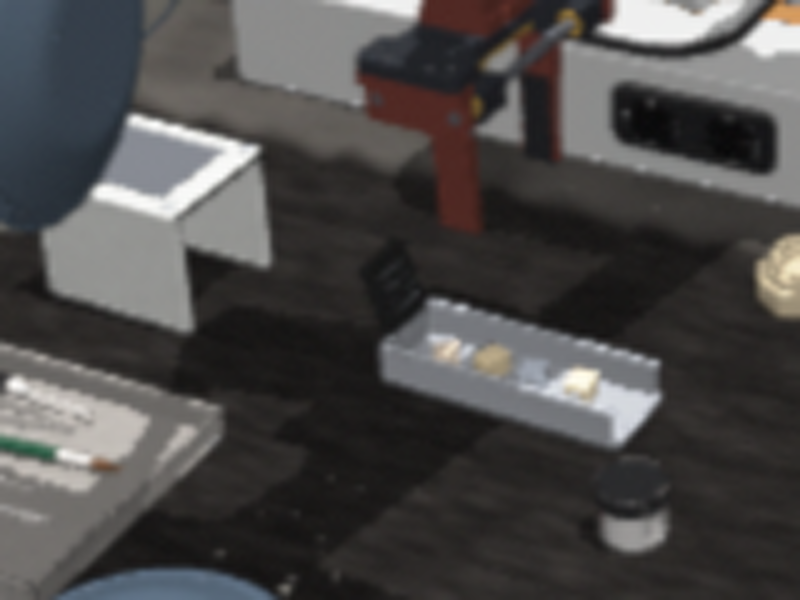

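The handle (wrist view about (316,80) to (316,110), scene crop (365,265) to (420,320)) and all four blocks are visible. Next I'll measure the handle.

Run:
```python
import cv2
a=cv2.imread("pics/w5.png")[60:130,270:370]; cv2.imwrite("pics/w5c.png",cv2.resize(a,None,fx=7,fy=7,interpolation=cv2.INTER_CUBIC))
```

```text
(no output)
```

View pics/w5c.png

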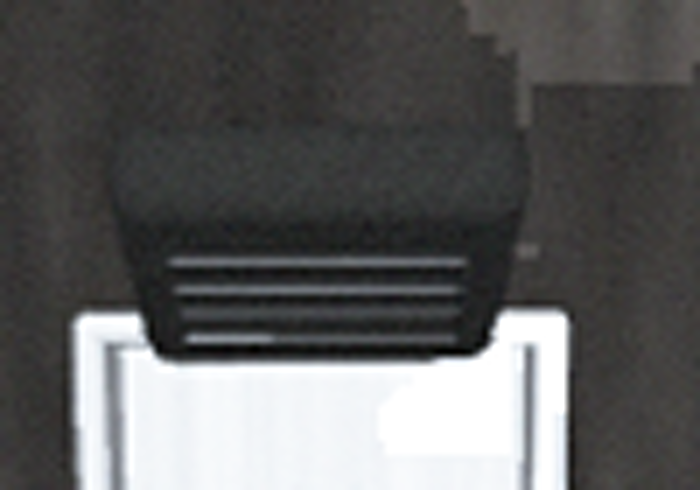

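Run:
```python
from plant import bot
from h import *
s=bot.state(); st=stp(s); f=bot.grab_frame("wrist");S=bot.grab_frame("scene")
w=lambda x,y:(270+(x+.5)/7-.5,60+(y+.5)/7-.5)
sc=lambda x,y:(190+(x+.5)/5-.5,210+(y+.5)/5-.5)
for (x,y,z) in [(115,130,.0683),(525,130,.0683),(118,215,.0718),(525,215,.0718),(320,170,.070)]: print(at(f,*w(x,y),z,st).round(4))
# top centre triangulated: wrist (320,170), scene top face centre ~ (380,254)
print(two(ray(f,*w(320,170),st),ray(S,*sc(380,254))))
# wall-back corners outer top  and lip wall ends
for u,v in [(282,106),(350,106),(287.5,278),(345.5,278)]: print(at(f,u,v,.024,st).round(4))
print(row(s,[.5,.2195,.12],88), row(s,[.5,.2195,.045],88))
```

```text
[0.4804 0.2169 0.0683]
[0.5187 0.2155 0.0683]
[0.4805 0.2092 0.0718]
[0.5184 0.2079 0.0718]
[0.4995 0.2126 0.07  ]
(array([0.49761844, 0.21540806, 0.06926732]), np.float64(0.0066770328368621215))
[0.4718 0.1982 0.024 ]
[0.5262 0.1963 0.024 ]
[0.4666 0.0427 0.024 ]
[0.5208 0.0408 0.024 ]
[ 0.0918 -0.0009  0.0142 -0.001 ] [ 0.092  -0.0005  0.0892 -0.001 ]
```

Run:
```python
from plant import bot
from h import *
s=bot.state(); print(row(s,[.499,.2085,.11],88.1), row(s,[.499,.2085,.031],88.1))
```

```text
[ 0.0813 -0.0015  0.0238 -0.0042] [ 0.0816 -0.0011  0.1028 -0.0042]
```

carry_out --moves "0.03 0 0 0 0.9; 0.06 -0.001 0 0 0.9; 0.082 -0.001 0.01 0 0.9; 0.082 -0.001 0.03 0 0.9; 0.082 -0.001 0.04 0 0.9; 0.082 -0.001 0.04 0 0.9"

```text
time_s: 6.8
ee_pos: [0.4984, 0.2078, 0.0915]
ee_rot: [-179.4, 0.3, 87.8]
ft_force: [0.3, -0.1, 0.8]
gripper_width: 0.0789
```

Run:
```python
from plant import bot
from h import *
s=bot.state(); print(s["ee_pos"],s["ee_rot"]); print(row(s,[.499,.2085,.031],88.1))
f=bot.grab_frame("wrist"); cv2.imwrite("pics/w6.png",f["color"][:,:,::-1])
```

```text
[0.49840608 0.20779134 0.09151166] [-179.44154267    0.30722988   87.79500693]
[ 0.0011  0.0012  0.0605 -0.0053]
```

View pics/w6.png

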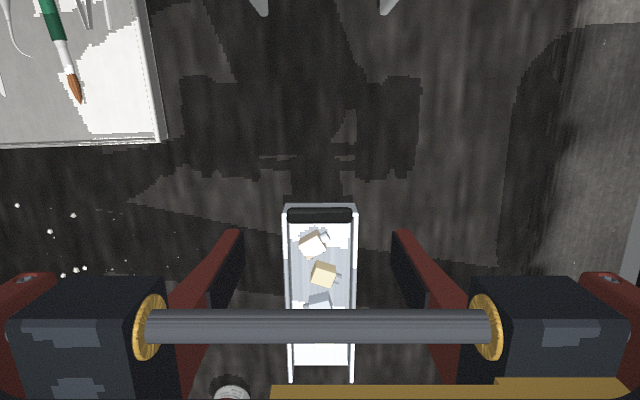

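Run:
```python
from plant import bot
from h import *
s=bot.state(); st=stp(s); f=bot.grab_frame("wrist")
crop(f["color"],270,195,370,250,7,"pics/w6c.png")
for v in (207,212,217,222): print(v,at(f,320,v,.07,st).round(4))
print(at(f,287,214,.07,st),at(f,353,214,.07,st))
```

```text
207 [0.5014 0.222  0.07  ]
212 [0.5013 0.2189 0.07  ]
217 [0.5012 0.2157 0.07  ]
222 [0.501  0.2125 0.07  ]
[0.48150564 0.21831554 0.07      ] [0.52091307 0.2168924  0.07      ]
```

View pics/w6c.png

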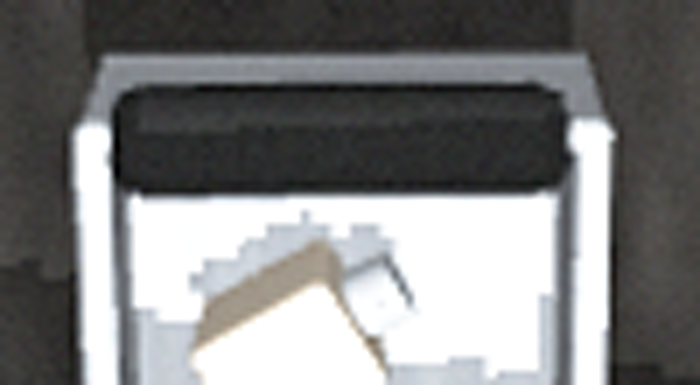

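carry_out --moves "0.003 0.002 0.015 0 0.9; 0.003 0.002 0.035 0 0.9; 0.003 0.002 0.052 0 0.9; 0.003 0.002 0.06 0 0.9; 0.003 0.002 0.06 0 0.7; 0.003 0.002 0.06 0 0.55" --force 20

```text
time_s: 7.5
ee_pos: [0.5017, 0.211, 0.0346]
ee_rot: [-179.7, 0.2, 87.8]
ft_force: [-0.5, 0.5, -0.4]
gripper_width: 0.0664
```

Run:
```python
from plant import bot
from h import *
s=bot.state(); print(s["ee_pos"],s["ee_rot"],s["gripper_width"])
f=bot.grab_frame("wrist"); cv2.imwrite("pics/w7.png",f["color"][:,:,::-1])
```

```text
[0.50171845 0.21097947 0.03464253] [-179.69955178    0.19638038   87.77339629] 0.0664167398327869
```

View pics/w7.png

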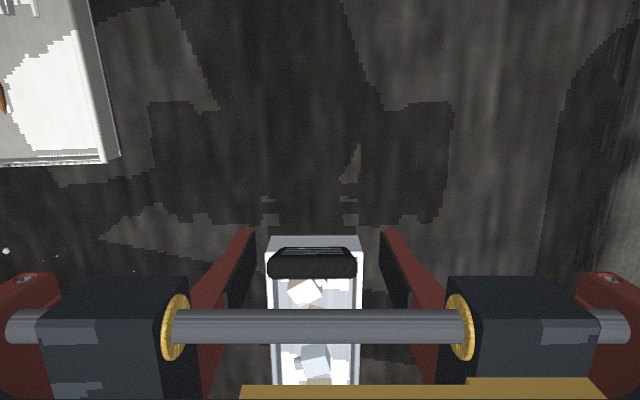

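carry_out --moves "0 0 0.003 0 0.45; 0 0 0.003 0 0.35; 0 0 0.003 0 0.3; 0 0 0.003 0 0.3; 0 0 0.003 0 0.3; 0 0 0.003 0 0.3" --force 60

```text
time_s: 8.15
ee_pos: [0.5021, 0.2112, 0.0325]
ee_rot: [-179.8, 0.2, 87.8]
ft_force: [-1.4, 1.0, 2.6]
gripper_width: 0.0397
```

carry_out --moves "0 0 -0.002 0 0.3; 0 0 -0.005 0 0.3; 0 0 -0.008 0 0.3; 0 0 -0.01 0 0.3; 0 0 -0.01 0 0.3"

```text
time_s: 8.65
ee_pos: [0.5023, 0.2113, 0.0428]
ee_rot: [-179.8, 0.1, 87.8]
ft_force: [0.2, -1.0, -2.5]
gripper_width: 0.0394
```

Run:
```python
from plant import bot
from h import *
s=bot.state(); print(s["ee_pos"],s["ee_rot"],s["gripper_width"],s["ft_force"],s["torque"])
f=bot.grab_frame("wrist"); cv2.imwrite("pics/w8.png",f["color"][:,:,::-1])
f=bot.grab_frame("scene"); crop(f["color"],220,210,350,310,6,"pics/s8.png")
```

```text
[0.50230106 0.21132781 0.04284322] [-1.79795747e+02  1.48482859e-01  8.77795426e+01] 0.03936871015175382 [ 0.21444256 -1.00044015 -2.54972971] [0.08361046 0.03258623 0.01015844]
```

View pics/w8.png

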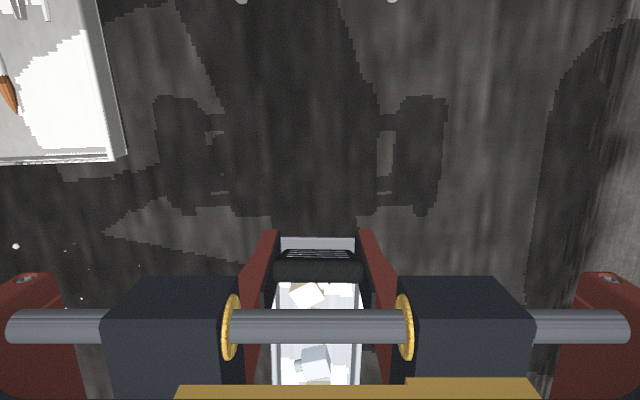

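View pics/s8.png

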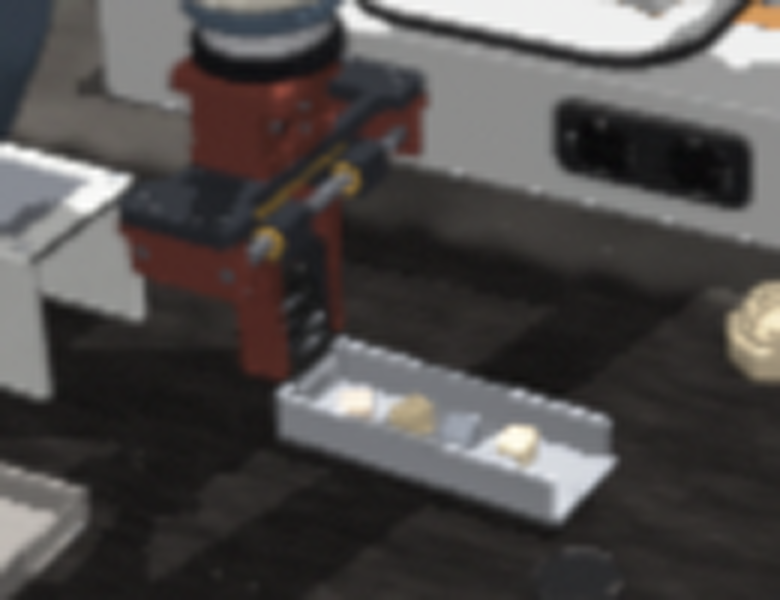

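```bash
cat >> h.py <<'E'
def aty(f,u,v,y):
    d,o=ray(f,u,v); k=(y-o[1])/d[1]; return (o+k*d).round(4)
E
python3 - <<'E'
from plant import bot
from h import *
f=bot.grab_frame("scene")
sc=lambda x,y:(220+(x+.5)/6-.5,210+(y+.5)/6-.5)
print("lip",aty(f,*sc(560,524),.045),aty(f,*sc(615,460),.043)); print("back",aty(f,*sc(278,440),.205),"backtop",aty(f,*sc(278,393),.205))
E
```

```text
lip [0.4641 0.045  0.0091] [0.5198 0.043  0.0105]
back [0.468  0.205  0.0095] backtop [0.4716 0.205  0.0353]
```

The tray is held level at 60 N, with lip and back both about 10 mm up. I'll carry it level and low under the lamp arm, turning it so the handle ends on the robot side of the bowl.

```bash
cat >> h.py <<'E'
def plan(s,wps,n,claw):
    # wps: list of (x,y,z,yaw) after current; smooth profile through polyline
    R,p=stp(s); yaw0=np.degrees(np.arctan2(R[1,0],R[0,0]))
    P=np.array([[*p,yaw0]]+[list(w) for w in wps]); L=np.r_[0,np.cumsum(np.linalg.norm(np.diff(P[:,:3],axis=0),axis=1)+1e-4)]
    out=[]
    for i in range(1,n+1):
        t=min(1,i/(n-1)); u=(3*t*t-2*t**3)*L[-1]
        q=[np.interp(u,L,P[:,k]) for k in range(4)]
        r=row(s,q[:3],q[3]); out.append("%.3f %.3f %.3f %.2f %g"%(*r,claw))
    print("; ".join(out))
E
python3 - <<'E'
from plant import bot
from h import *
s=bot.state(); plan(s,[(.495,.195,.08,90),(.46,.13,.115,98),(.425,.04,.125,108)],13,.3)
E
```

```text
-0.002 -0.001 -0.004 -0.00 0.3; -0.006 -0.003 -0.015 -0.02 0.3; -0.014 -0.005 -0.031 -0.03 0.3; -0.029 -0.013 -0.044 -0.07 0.3; -0.050 -0.023 -0.055 -0.11 0.3; -0.072 -0.034 -0.067 -0.16 0.3; -0.096 -0.044 -0.074 -0.20 0.3; -0.121 -0.052 -0.076 -0.25 0.3; -0.142 -0.059 -0.078 -0.29 0.3; -0.159 -0.065 -0.080 -0.32 0.3; -0.170 -0.069 -0.081 -0.35 0.3; -0.174 -0.071 -0.082 -0.35 0.3; -0.174 -0.071 -0.082 -0.35 0.3
```

carry_out --moves "-0.002 -0.001 -0.004 0 0.3; -0.006 -0.003 -0.015 -0.02 0.3; -0.014 -0.006 -0.031 -0.03 0.3; -0.029 -0.013 -0.044 -0.07 0.3; -0.05 -0.023 -0.055 -0.11 0.3; -0.072 -0.034 -0.067 -0.16 0.3; -0.096 -0.044 -0.074 -0.2 0.3; -0.121 -0.052 -0.077 -0.25 0.3; -0.142 -0.059 -0.079 -0.29 0.3; -0.159 -0.065 -0.081 -0.32 0.3; -0.17 -0.069 -0.082 -0.35 0.3; -0.174 -0.071 -0.082 -0.35 0.3; -0.174 -0.071 -0.082 -0.35 0.3"

```text
time_s: 10.1
ee_pos: [0.4247, 0.0398, 0.1264]
ee_rot: [-179.8, 0.1, 107.7]
ft_force: [0.4, -0.3, -3.2]
gripper_width: 0.0396
```

Run:
```python
from plant import bot
from h import *
s=bot.state(); print(s["ee_pos"],s["ee_rot"],s["gripper_width"],s["ft_force"],s["torque"],s["qpos"].round(1))
f=bot.grab_frame("scene"); cv2.imwrite("pics/s9.png",f["color"][:,:,::-1])
f=bot.grab_frame("wrist"); cv2.imwrite("pics/w9.png",f["color"][:,:,::-1])
plan(s,[(.415,-.04,.125,120),(.412,-.12,.125,133)],11,.3)
```

```text
[0.42472142 0.03982907 0.12638346] [-1.79816816e+02  1.00951418e-01  1.07734598e+02] 0.03958932159027114 [ 0.43665255 -0.27773091 -3.2125955 ] [ 0.11524512  0.07124814 -0.00777461] [  0.9 -22.1 104.9  -0.2  97.3 -16.8]
-0.004 -0.002 0.000 -0.01 0.3; -0.015 -0.007 0.000 -0.04 0.3; -0.032 -0.015 0.001 -0.09 0.3; -0.051 -0.024 0.001 -0.15 0.3; -0.073 -0.034 0.002 -0.21 0.3; -0.095 -0.042 0.002 -0.28 0.3; -0.116 -0.049 0.002 -0.34 0.3; -0.133 -0.055 0.002 -0.39 0.3; -0.144 -0.059 0.002 -0.43 0.3; -0.148 -0.061 0.002 -0.44 0.3; -0.148 -0.061 0.002 -0.44 0.3
```

View pics/s9.png

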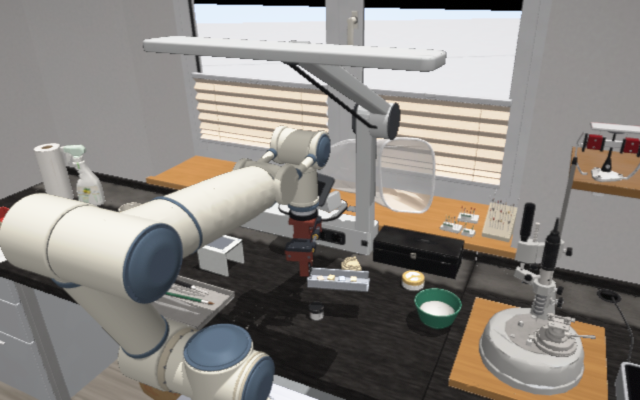

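View pics/w9.png

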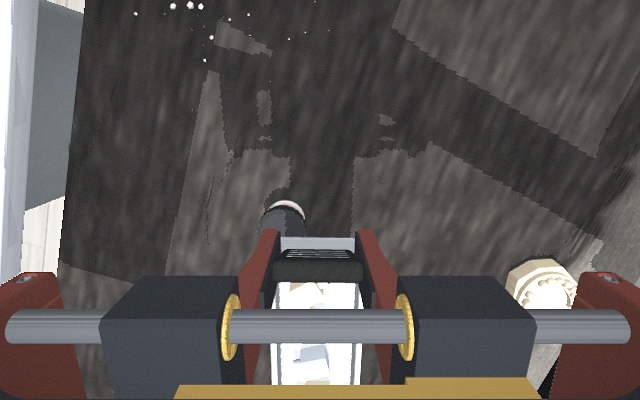

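carry_out --moves "-0.004 -0.002 0 -0.01 0.3; -0.015 -0.007 0 -0.04 0.3; -0.032 -0.015 0.001 -0.09 0.3; -0.051 -0.024 0.001 -0.15 0.3; -0.073 -0.034 0.001 -0.21 0.3; -0.095 -0.042 0.001 -0.28 0.3; -0.116 -0.049 0.001 -0.34 0.3; -0.133 -0.055 0.001 -0.39 0.3; -0.144 -0.059 0.001 -0.43 0.3; -0.148 -0.061 0.001 -0.44 0.3; -0.148 -0.061 0.001 -0.44 0.3"

```text
time_s: 11.3
ee_pos: [0.4119, -0.1191, 0.125]
ee_rot: [-179.7, -0.1, 133.0]
ft_force: [-0.5, 0.6, -2.3]
gripper_width: 0.0397
```

Run:
```python
from plant import bot
from h import *
s=bot.state(); print(s["ee_pos"],s["ee_rot"],s["gripper_width"],s["ft_force"],s["torque"],s["qpos"].round(1))
f=bot.grab_frame("scene"); cv2.imwrite("pics/s10.png",f["color"][:,:,::-1])
f=bot.grab_frame("top"); cv2.imwrite("pics/t10.png",f["color"][:,:,::-1])
```

```text
[ 0.41191633 -0.11911439  0.12496496] [-1.79740648e+02 -7.39008308e-02  1.32966857e+02] 0.03971920245844983 [-0.4736291   0.56174591 -2.32531578] [ 0.13062929  0.13690957 -0.03538508] [-20.5 -21.6 104.8  -0.2  97.1 -63.5]
```

View pics/s10.png

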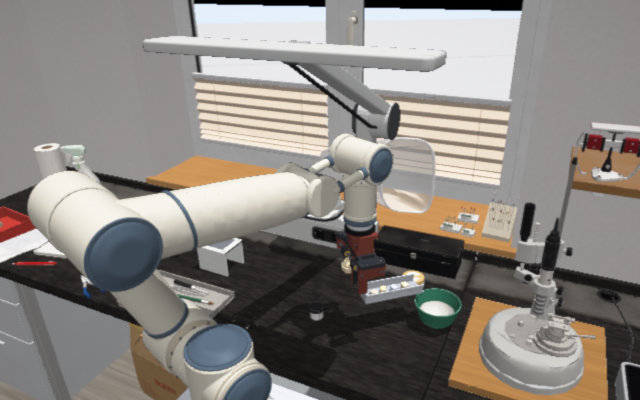

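View pics/t10.png

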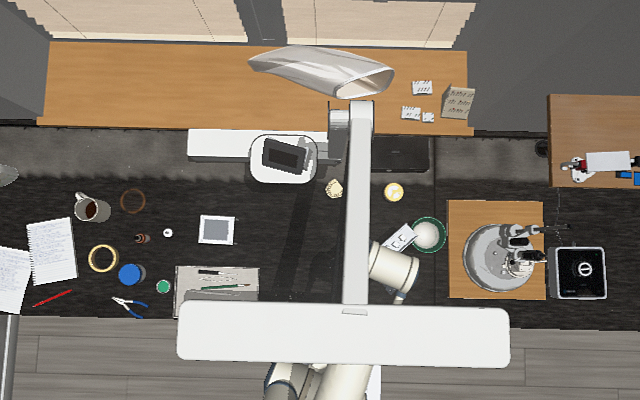

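Run:
```python
from plant import bot
from h import *
s=bot.state()
plan(s,[(.399,-.184,.170,133)],8,.3)
```

```text
-0.002 -0.003 -0.003 0.00 0.3; -0.008 -0.011 -0.009 0.00 0.3; -0.015 -0.021 -0.018 0.00 0.3; -0.024 -0.033 -0.027 0.00 0.3; -0.031 -0.044 -0.036 0.00 0.3; -0.037 -0.051 -0.042 0.00 0.3; -0.039 -0.054 -0.045 0.00 0.3; -0.039 -0.054 -0.045 0.00 0.3
```

carry_out --moves "-0.002 -0.003 -0.003 0 0.3; -0.008 -0.011 -0.009 0 0.3; -0.015 -0.021 -0.018 0 0.3; -0.024 -0.033 -0.027 0 0.3; -0.031 -0.044 -0.036 0 0.3; -0.037 -0.051 -0.042 0 0.3; -0.039 -0.054 -0.045 0 0.3; -0.039 -0.054 -0.045 0 0.3"

```text
time_s: 12.2
ee_pos: [0.3993, -0.1843, 0.1707]
ee_rot: [-179.8, -0.0, 132.9]
ft_force: [-0.3, 0.9, -2.8]
gripper_width: 0.0398
```

carry_out --moves "0 0 0 0 0.3; 0 0 0 0 0.3" --force 35

```text
time_s: 12.4
ee_pos: [0.3993, -0.1839, 0.1703]
ee_rot: [-179.8, -0.1, 133.0]
ft_force: [-0.9, 0.4, -2.3]
gripper_width: 0.0398
```

```bash
cat > look.py <<'E'
import sys
from plant import bot
from h import *
n=sys.argv[1]
s=bot.state(); print(s["time_s"],s["ee_pos"],s["ee_rot"],s["gripper_width"],s["ft_force"].round(2),s["torque"].round(3))
f=bot.grab_frame("scene"); crop(f["color"],320,210,480,330,5,f"pics/s{n}.png")
f=bot.grab_frame("wrist"); cv2.imwrite(f"pics/w{n}.png",f["color"][:,:,::-1])
E
python3 look.py 11
```

```text
12.4 [ 0.39928727 -0.18393818  0.17029319] [-1.79774499e+02 -8.13488686e-02  1.32976551e+02] 0.039840021853961134 [-0.87  0.35 -2.3 ] [0.098 0.163 0.045]
```

View pics/s11.png

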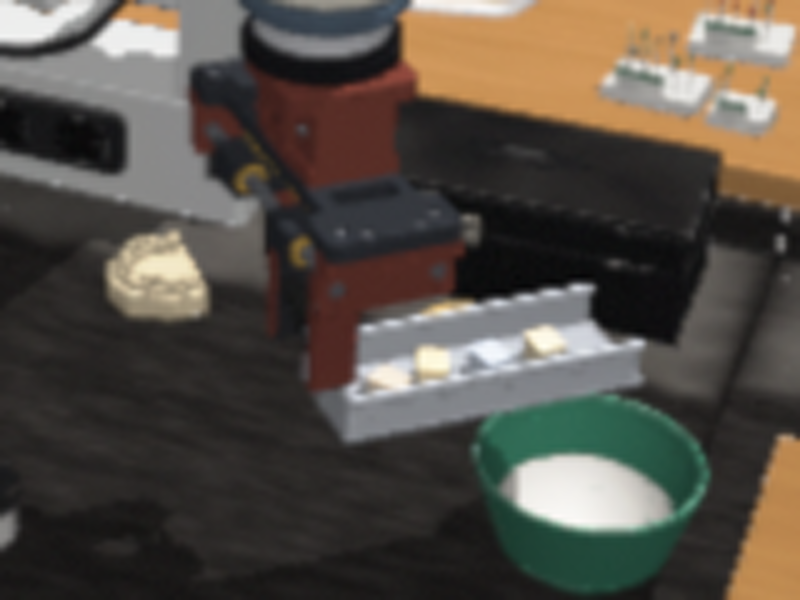

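View pics/w11.png

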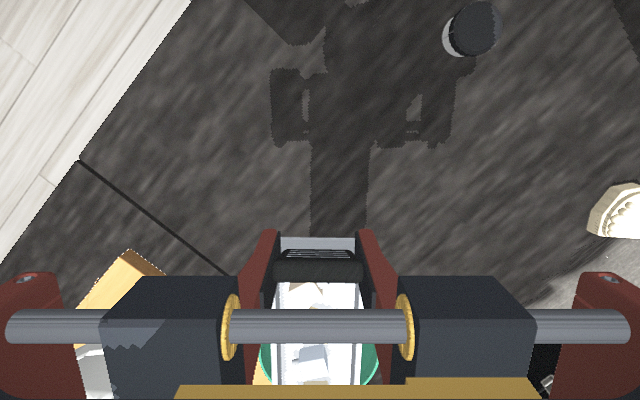

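Still level at 35 N. I'll lower the grip in steps so gravity swings the lip down about the jaw axis.

carry_out --moves "0 0 0 0 0.3; 0 0 0 0 0.3" --force 27

```text
time_s: 12.7
ee_pos: [0.3993, -0.1836, 0.1701]
ee_rot: [-179.8, -0.1, 133.0]
ft_force: [0.4, -0.3, -2.3]
gripper_width: 0.0401
```

carry_out --moves "0 0 0 0 0.3; 0 0 0 0 0.3" --force 22

```text
time_s: 12.9
ee_pos: [0.3993, -0.1835, 0.1701]
ee_rot: [-179.8, -0.1, 133.0]
ft_force: [-0.9, -0.6, -2.8]
gripper_width: 0.0402
```

```bash
python3 look.py 12
python3 - <<'E'
import cv2,numpy as np
a=cv2.imread("pics/w11.png")[220:400,230:410];b=cv2.imread("pics/w12.png")[220:400,230:410]
print(np.abs(a.astype(int)-b).mean())
E
```

```text
12.9 [ 0.39931637 -0.18353271  0.17009429] [-1.79770574e+02 -9.97443379e-02  1.33022100e+02] 0.04024352244195604 [-0.86 -0.64 -2.82] [ 0.154  0.194 -0.007]
2.7079732510288066
```

View pics/s12.png

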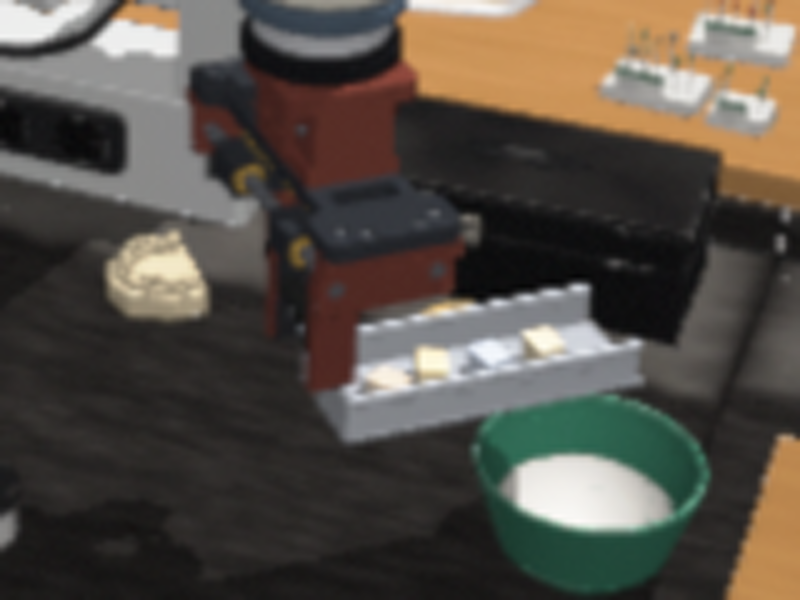

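carry_out --moves "0 0 0 0 0.3" --force 18

```text
time_s: 13.1
ee_pos: [0.3993, -0.1836, 0.1702]
ee_rot: [-179.8, -0.1, 133.0]
ft_force: [-0.1, 0.1, -2.4]
gripper_width: 0.0399
```

carry_out --moves "0 0 0 0 0.3" --force 15

```text
time_s: 13.2
ee_pos: [0.3993, -0.1836, 0.1702]
ee_rot: [-179.8, -0.1, 133.0]
ft_force: [0.4, -0.2, -2.1]
gripper_width: 0.0397
```

```bash
python3 look.py 13
python3 - <<'E'
import cv2,numpy as np
a=cv2.imread("pics/w11.png")[220:400,230:410];b=cv2.imread("pics/w13.png")[220:400,230:410]
print(np.abs(a.astype(int)-b).mean())
cv2.imwrite("pics/cmp13.png",np.hstack([cv2.resize(a,(400,400)),cv2.resize(b,(400,400))]))
E
```

```text
13.2 [ 0.39932709 -0.18363099  0.17017218] [-1.79771218e+02 -9.12512217e-02  1.33012431e+02] 0.03974084043048597 [ 0.44 -0.15 -2.07] [0.119 0.114 0.046]
2.839804526748971
```

View pics/cmp13.png

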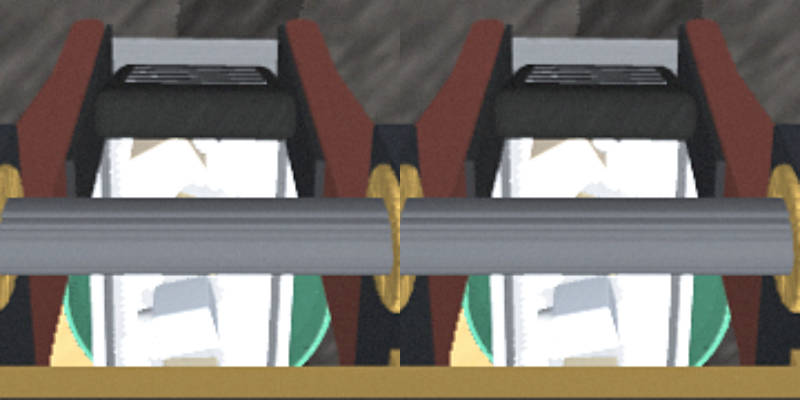

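carry_out --moves "0 0 0 0 0.3" --force 12.5

```text
time_s: 13.4
ee_pos: [0.3993, -0.1837, 0.1702]
ee_rot: [-179.8, -0.1, 133.0]
ft_force: [0.4, 0.6, -2.4]
gripper_width: 0.0399
```

carry_out --moves "0 0 0 0 0.3" --force 11

```text
time_s: 13.5
ee_pos: [0.3994, -0.1837, 0.1703]
ee_rot: [-179.8, -0.1, 133.0]
ft_force: [-0.6, 0.7, -2.5]
gripper_width: 0.0402
```

```bash
python3 look.py 14
cat > cmp.py <<'E'
import cv2,numpy as np,sys
a=cv2.imread("pics/w%s.png"%sys.argv[1])[220:400,230:410];b=cv2.imread("pics/w%s.png"%sys.argv[2])[220:400,230:410]
print(np.abs(a.astype(int)-b).mean())
c=cv2.imread("pics/s%s.png"%sys.argv[2])
cv2.imwrite("pics/cmp%s.png"%sys.argv[2],np.hstack([cv2.resize(b,(400,400)),cv2.resize(c[200:600,250:700],(400,400))]))
E
python3 cmp.py 11 14
```

```text
13.5 [ 0.39937234 -0.18371116  0.17026525] [-1.79773055e+02 -7.48334542e-02  1.33007476e+02] 0.04023986813595239 [-0.62  0.73 -2.49] [0.045 0.058 0.054]
21.52278806584362
```

View pics/cmp14.png

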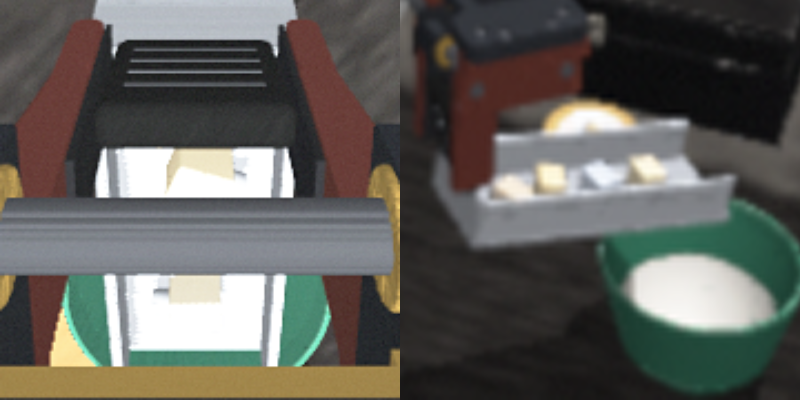

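It is pivoting now, roughly 10° nose-down. I'll tighten briefly to stop it and measure.

carry_out --moves "0 0 0 0 0.3" --force 20

```text
time_s: 13.7
ee_pos: [0.3993, -0.1837, 0.1702]
ee_rot: [-179.8, -0.1, 133.0]
ft_force: [0.1, 0.7, -2.7]
gripper_width: 0.0398
```

```bash
python3 look.py 15; python3 cmp.py 14 15
```

```text
13.7 [ 0.3992955  -0.1836623   0.17016222] [-1.79770558e+02 -9.39202646e-02  1.33007586e+02] 0.03983238782287706 [ 0.11  0.71 -2.71] [0.082 0.085 0.001]
15.267952674897119
```

View pics/s15.png

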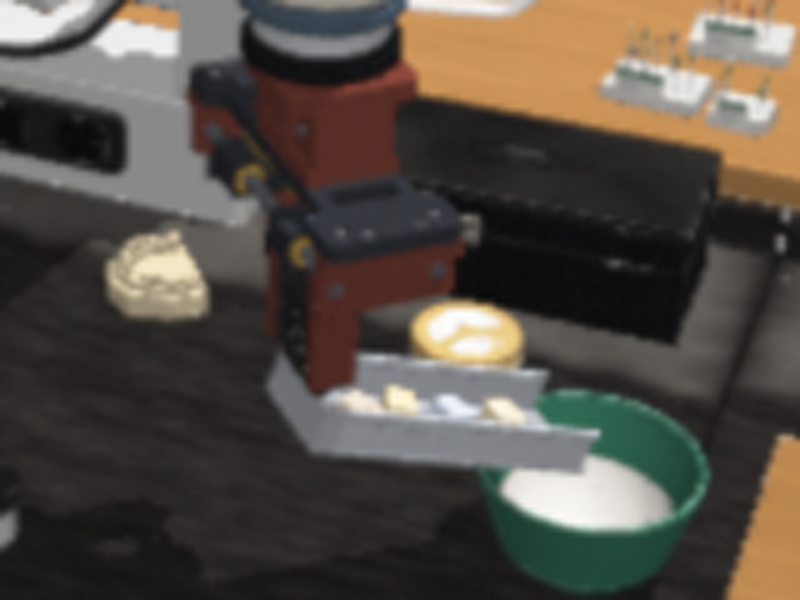

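View pics/cmp15.png

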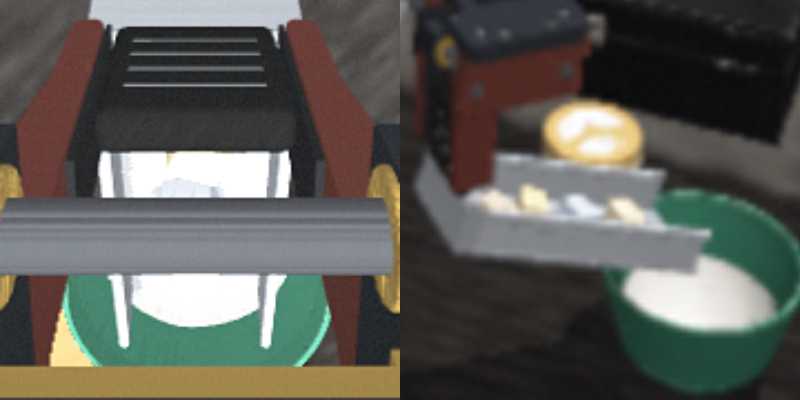

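```bash
cat > pitch.py <<'E'
from plant import bot
from h import *
f=bot.grab_frame("scene"); s=bot.state(); R,p=stp(s)
a=np.array([R[0,0],R[1,0],0]);a/=np.linalg.norm(a); l=np.cross([0,0,1],a)
def pt(x,y,z,th):
    dx,dz=x-.087,z-.049   # relative pivot
    c,n=np.cos(th),np.sin(th)
    X=dx*c+dz*(-n)*-1*-1; 
    # nose-down rotation: point at -x goes down
    X=dx*c-dz*n; Z=dx*n+dz*c
    return np.array([p[0],p[1],p[2]+.0165])+a*X+l*y+np.array([0,0,1])*Z
for d in range(0,71,5):
    th=np.radians(d)
    q=[proj(f,pt(*v,th)) for v in [(-.08,.028,0),(-.08,-.028,0),(.08,-.028,0),(.08,.028,0)]]
    print(d,[((np.array(w)-[320,210]+.5)*5).round().astype(int).tolist() for w in q], pt(-.08,0,.003,th).round(3))
E
python3 pitch.py
```

```text
0 [[642, 378], [588, 319], [303, 377], [349, 441]] [ 0.513 -0.306  0.141]
5 [[631, 404], [577, 343], [295, 380], [340, 444]] [ 0.51  -0.302  0.126]
10 [[618, 429], [565, 368], [287, 382], [332, 446]] [ 0.506 -0.298  0.112]
15 [[603, 453], [550, 391], [280, 383], [324, 447]] [ 0.501 -0.293  0.099]
20 [[586, 476], [534, 414], [272, 383], [316, 448]] [ 0.496 -0.287  0.086]
25 [[568, 499], [516, 436], [264, 383], [308, 448]] [ 0.489 -0.28   0.074]
30 [[547, 520], [497, 457], [256, 382], [300, 447]] [ 0.482 -0.273  0.063]
35 [[526, 541], [476, 476], [249, 381], [293, 445]] [ 0.475 -0.264  0.053]
40 [[503, 560], [454, 495], [242, 379], [285, 443]] [ 0.466 -0.256  0.044]
45 [[479, 577], [431, 512], [236, 376], [279, 441]] [ 0.458 -0.246  0.036]
50 [[454, 593], [407, 527], [229, 373], [272, 437]] [ 0.449 -0.236  0.029]
55 [[428, 608], [382, 541], [224, 369], [266, 434]] [ 0.439 -0.226  0.024]
60 [[402, 620], [357, 553], [219, 364], [261, 429]] [ 0.429 -0.216  0.019]
65 [[375, 631], [330, 563], [214, 360], [256, 424]] [ 0.419 -0.205  0.016]
70 [[347, 640], [304, 572], [210, 354], [252, 419]] [ 0.409 -0.194  0.014]
```

The pitch is about 19° with the lip at (0.497,-0.288,0.088), over the bowl, and the blocks have not slid yet. I'll shift a little forward and up, then tip further.

carry_out --moves "-0.003 0 -0.003 0 0.3; -0.008 0 -0.008 0 0.3; -0.013 0 -0.014 0 0.3; -0.015 0 -0.017 0 0.3; -0.015 0 -0.017 0 0.3" --force 22

```text
time_s: 14.35
ee_pos: [0.4102, -0.1951, 0.188]
ee_rot: [-179.8, -0.0, 133.0]
ft_force: [0.1, -0.6, -2.8]
gripper_width: 0.0399
```

carry_out --moves "0 0 0 0 0.3" --force 9.5

```text
time_s: 14.45
ee_pos: [0.4102, -0.1952, 0.188]
ee_rot: [-179.8, -0.0, 133.0]
ft_force: [0.1, -0.4, -2.7]
gripper_width: 0.0398
```

carry_out --moves "0 0 0 0 0.3" --force 22

```text
time_s: 14.55
ee_pos: [0.4102, -0.1951, 0.188]
ee_rot: [-179.8, -0.0, 133.0]
ft_force: [0.4, -0.1, -2.1]
gripper_width: 0.0397
```

```bash
python3 look.py 16; python3 cmp.py 15 16; python3 pitch.py | sed -n 3,10p
```

```text
14.55 [ 0.41019593 -0.19514389  0.1879643 ] [-1.79790080e+02 -2.92199238e-02  1.32987218e+02] 0.03969305874259597 [ 0.4  -0.11 -2.05] [0.058 0.024 0.036]
16.058189300411524
10 [[649, 394], [594, 334], [317, 346], [363, 409]] [ 0.517 -0.31   0.13 ]
15 [[633, 418], [580, 358], [309, 347], [355, 411]] [ 0.512 -0.304  0.117]
20 [[616, 442], [563, 380], [301, 348], [347, 411]] [ 0.506 -0.298  0.104]
25 [[598, 464], [545, 402], [294, 348], [339, 411]] [ 0.5   -0.292  0.092]
30 [[577, 486], [526, 423], [286, 347], [331, 410]] [ 0.493 -0.284  0.081]
35 [[556, 506], [505, 443], [279, 345], [324, 409]] [ 0.485 -0.276  0.071]
40 [[533, 526], [483, 461], [272, 343], [317, 407]] [ 0.477 -0.267  0.062]
45 [[509, 543], [460, 478], [266, 340], [310, 404]] [ 0.468 -0.258  0.054]
```

View pics/s16.png

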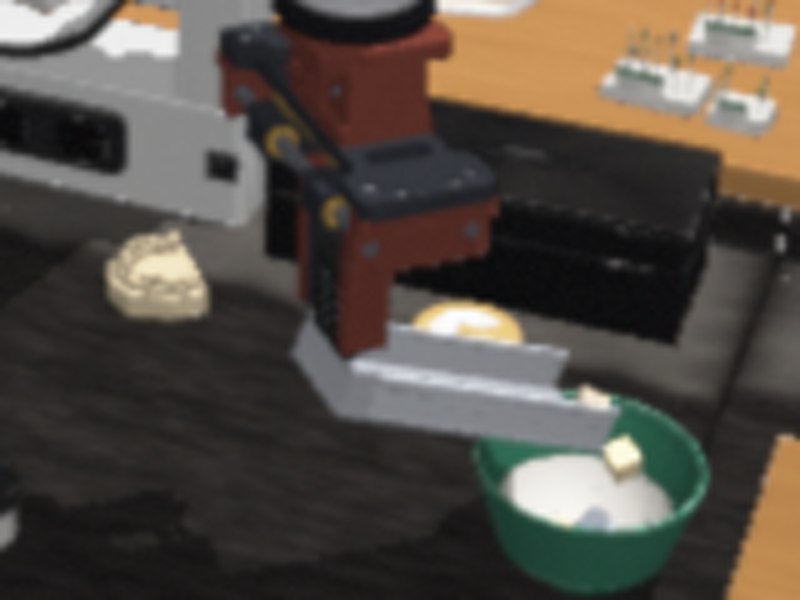

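Blocks are sliding out at about 21°. Two are in, one is falling and one is at the lip. I'll wait and look.

carry_out --moves "0 0 0 0 0.3; 0 0 0 0 0.3; 0 0 0 0 0.3"

```text
time_s: 15.0
ee_pos: [0.4101, -0.1951, 0.1879]
ee_rot: [-179.8, -0.0, 133.0]
ft_force: [0.3, -0.4, -1.4]
gripper_width: 0.0397
```

```bash
python3 look.py 17; python3 cmp.py 15 17
```

```text
15.0 [ 0.41011751 -0.19508579  0.18793975] [-1.79788844e+02 -2.39778525e-02  1.32990783e+02] 0.03966389158185942 [ 0.32 -0.38 -1.39] [ 0.024  0.031 -0.013]
17.887201646090535
```

View pics/s17.png

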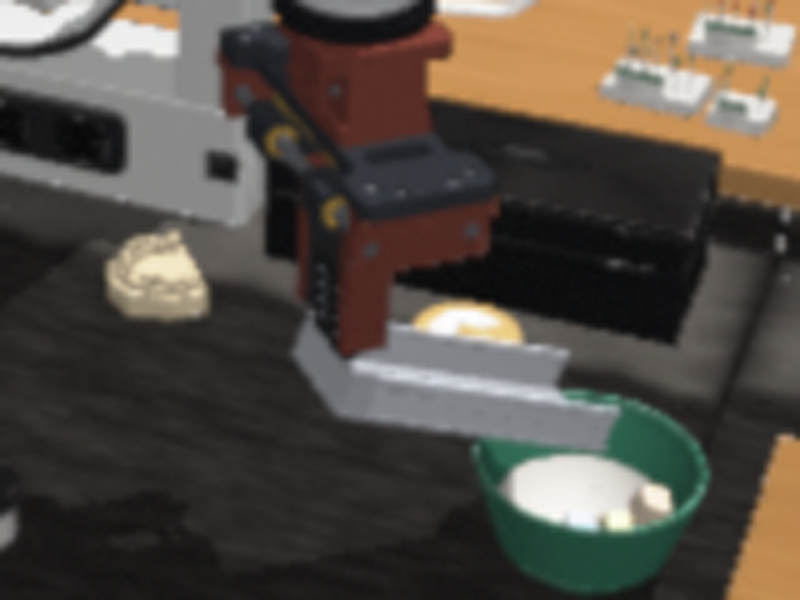

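View pics/w17.png

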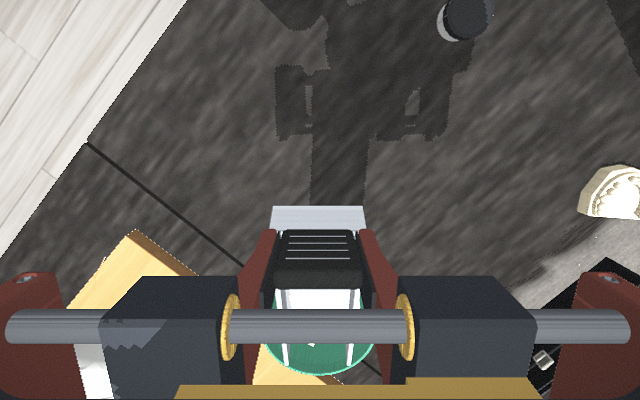

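The tray looks empty, with blocks visible in the bowl. I'll tighten, back away from the bowl, and return under the lamp arm.

Run:
```python
from plant import bot
from h import *
s=bot.state()
plan(s,[(.39,-.15,.165,130),(.395,-.10,.14,122),(.42,-.03,.122,110)],13,.3)
```

```text
0.003 0.001 0.002 0.00 0.3; 0.012 0.004 0.006 0.01 0.3; 0.025 0.009 0.012 0.03 0.3; 0.042 0.014 0.020 0.05 0.3; 0.056 0.027 0.030 0.09 0.3; 0.070 0.042 0.040 0.15 0.3; 0.083 0.059 0.049 0.21 0.3; 0.092 0.078 0.054 0.27 0.3; 0.101 0.095 0.059 0.32 0.3; 0.108 0.108 0.062 0.36 0.3; 0.112 0.117 0.065 0.39 0.3; 0.114 0.120 0.066 0.40 0.3; 0.114 0.120 0.066 0.40 0.3
```

carry_out --moves "0.003 0.001 0.002 0 0.3; 0.012 0.004 0.006 0.01 0.3; 0.025 0.009 0.012 0.03 0.3; 0.042 0.014 0.02 0.05 0.3; 0.056 0.027 0.03 0.09 0.3; 0.07 0.042 0.04 0.15 0.3; 0.083 0.059 0.049 0.21 0.3; 0.092 0.078 0.054 0.27 0.3; 0.101 0.095 0.059 0.32 0.3; 0.108 0.108 0.062 0.36 0.3; 0.112 0.117 0.065 0.39 0.3; 0.114 0.12 0.066 0.4 0.3; 0.114 0.12 0.066 0.4 0.3" --force 60

```text
time_s: 16.4
ee_pos: [0.4196, -0.0295, 0.1212]
ee_rot: [-179.8, 0.0, 110.1]
ft_force: [-0.6, -1.2, -1.2]
gripper_width: 0.0393
```

```bash
python3 look.py 18
python3 - <<'E'
from plant import bot
from h import *
s=bot.state()
f=bot.grab_frame("scene"); cv2.imwrite("pics/s18f.png",f["color"][:,:,::-1])
f=bot.grab_frame("top"); crop(f["color"],390,200,470,270,8,"pics/t18.png")
plan(s,[(.46,.05,.115,97),(.50,.11,.10,88)],10,.3)
E
```

```text
16.4 [ 0.41958386 -0.02946613  0.12121922] [-1.79768805e+02  4.33935896e-02  1.10141214e+02] 0.039347377670685406 [-0.57 -1.21 -1.18] [ 0.064  0.075 -0.032]
0.004 0.004 0.000 0.01 0.3; 0.014 0.015 0.002 0.05 0.3; 0.029 0.031 0.003 0.11 0.3; 0.047 0.050 0.005 0.17 0.3; 0.065 0.070 0.007 0.24 0.3; 0.080 0.090 0.013 0.30 0.3; 0.092 0.107 0.017 0.34 0.3; 0.101 0.119 0.020 0.37 0.3; 0.104 0.124 0.021 0.39 0.3; 0.104 0.124 0.021 0.39 0.3
```

View pics/s18f.png

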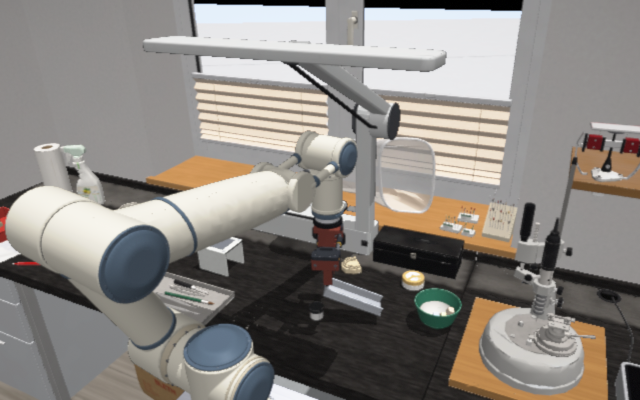

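View pics/t18.png

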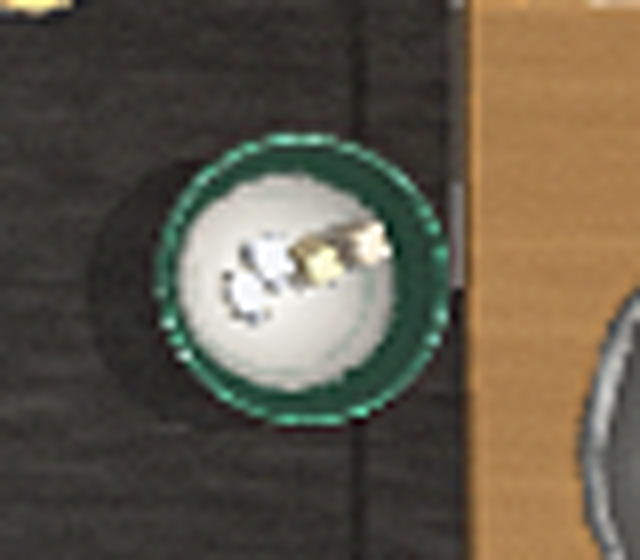

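View pics/w18.png

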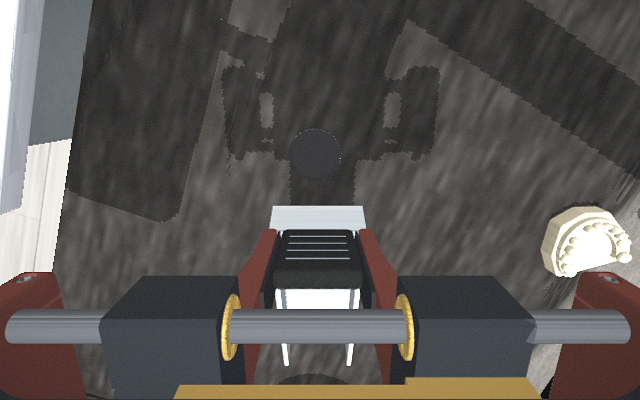

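All four blocks show in the bowl (top crop around (250,295), (272,260), (320,262), (370,240)), the bowl hasn't moved, and the tray is empty. I'll set the tray down in the free area.

carry_out --moves "0.004 0.004 0 0.01 0.3; 0.014 0.015 0.002 0.05 0.3; 0.029 0.031 0.003 0.11 0.3; 0.047 0.05 0.005 0.17 0.3; 0.065 0.07 0.007 0.24 0.3; 0.08 0.09 0.013 0.3 0.3; 0.092 0.107 0.017 0.34 0.3; 0.101 0.119 0.02 0.37 0.3; 0.104 0.124 0.021 0.39 0.3; 0.104 0.124 0.021 0.39 0.3"

```text
time_s: 17.6
ee_pos: [0.5007, 0.11, 0.0999]
ee_rot: [-179.8, 0.2, 87.7]
ft_force: [0.2, -0.2, -2.7]
gripper_width: 0.0396
```

Run:
```python
from plant import bot
from h import *
s=bot.state(); print(s["ee_pos"],s["ee_rot"],s["ft_force"])
f=bot.grab_frame("scene"); crop(f["color"],220,210,380,330,5,"pics/s19.png")
f=bot.grab_frame("wrist"); cv2.imwrite("pics/w19.png",f["color"][:,:,::-1])
```

```text
[0.50072918 0.11001629 0.09987662] [-1.79812555e+02  1.56876987e-01  8.77244865e+01] [ 0.1832623  -0.20098598 -2.74332766]
```

View pics/s19.png

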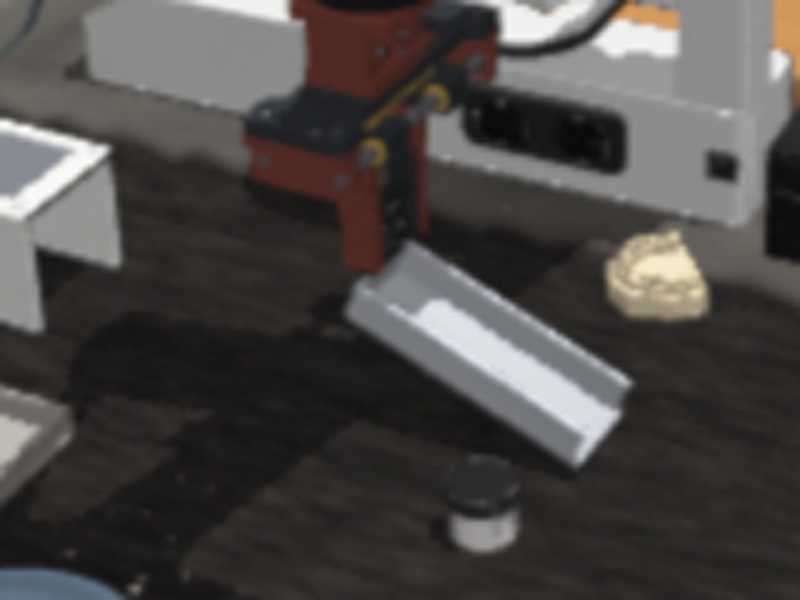

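carry_out --moves "0 0 0.006 0 0.3; 0 0 0.012 0 0.3; 0 0 0.015 0 0.3; 0 0 0.015 0 0.3"

```text
time_s: 18.1
ee_pos: [0.5011, 0.1091, 0.0865]
ee_rot: [180.0, 0.1, 87.7]
ft_force: [-0.0, 2.4, 3.0]
gripper_width: 0.0394
```

carry_out --moves "0.001 0 0.004 0 0.3; 0.002 0 0.009 0 0.3; 0.004 0 0.014 0 0.3; 0.006 0 0.02 0 0.3; 0.008 0 0.026 0 0.3; 0.009 0 0.032 0 0.3; 0.01 0 0.037 0 0.3; 0.01 0 0.041 0 0.3; 0.01 0 0.041 0 0.3" --force 9

```text
time_s: 19.0
ee_pos: [0.5011, 0.1189, 0.0446]
ee_rot: [-179.9, 0.2, 87.7]
ft_force: [-0.2, 0.1, -1.9]
gripper_width: 0.0402
```

Run:
```python
from plant import bot
from h import *
s=bot.state(); print(s["ee_pos"],s["ee_rot"],s["ft_force"],s["gripper_width"])
f=bot.grab_frame("scene"); crop(f["color"],220,210,380,330,5,"pics/s20.png")
f=bot.grab_frame("wrist"); cv2.imwrite("pics/w20.png",f["color"][:,:,::-1])
```

```text
[0.50110116 0.11886503 0.04455821] [-1.79929465e+02  1.70608537e-01  8.77142379e+01] [-0.20509438  0.12945757 -1.87745448] 0.040216343350394514
```

View pics/s20.png

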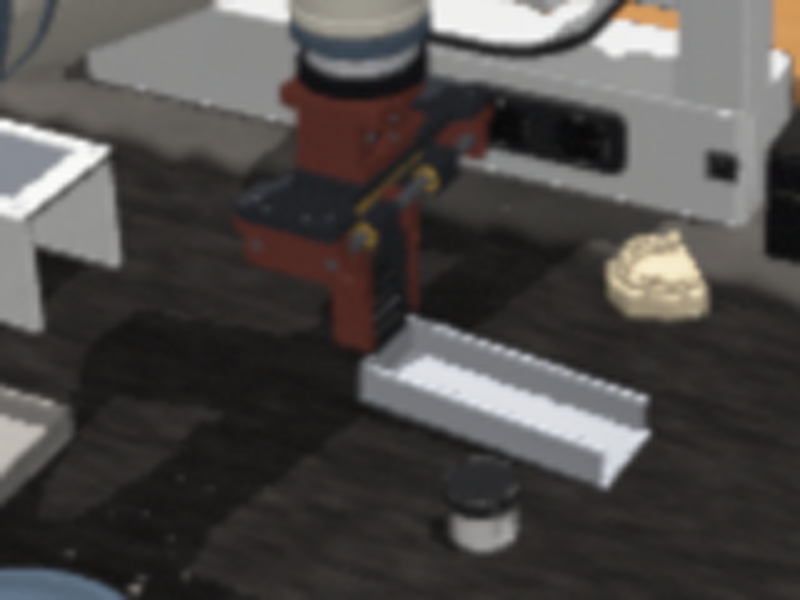

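View pics/w20.png

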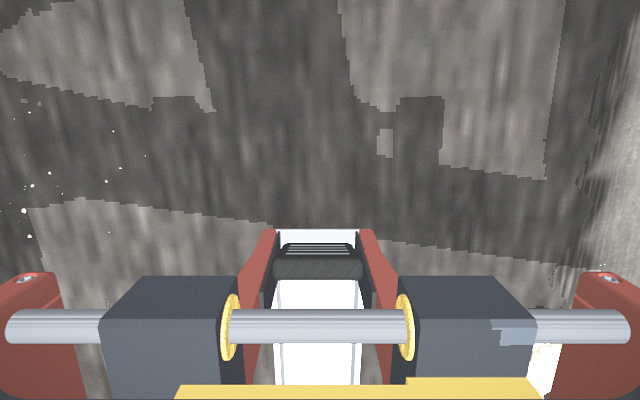

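It levels as planned. I'll lower the last centimetre until the back touches.

carry_out --moves "0 0 0.003 0 0.3; 0.001 0 0.006 0 0.3; 0.001 0 0.009 0 0.3; 0.001 0 0.011 0 0.3; 0.001 0 0.011 0 0.3"

```text
time_s: 19.6
ee_pos: [0.5013, 0.1199, 0.0339]
ee_rot: [-180.0, 0.2, 87.7]
ft_force: [-1.7, -0.0, -1.0]
gripper_width: 0.0399
```

Run:
```python
from plant import bot
from h import *
s=bot.state(); print(s["ee_pos"],s["ee_rot"],s["ft_force"],s["gripper_width"])
f=bot.grab_frame("scene"); crop(f["color"],220,210,380,330,5,"pics/s21.png")
g=lambda x,y:(220+(x+.5)/5-.5,210+(y+.5)/5-.5)
```

```text
[0.50125142 0.11985044 0.03394046] [-1.79950609e+02  1.55317318e-01  8.76991487e+01] [-1.74957193 -0.04200724 -0.99799094] 0.03987840754302848
```

View pics/s21.png

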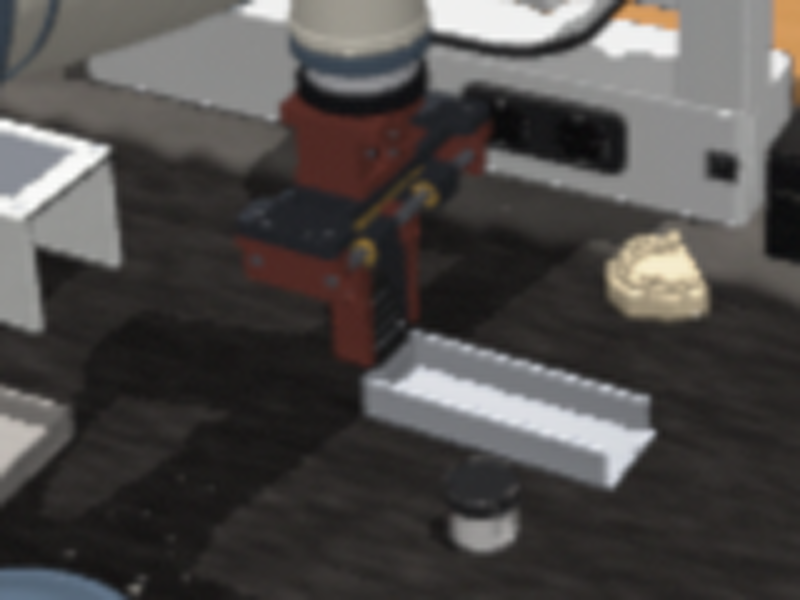

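carry_out --moves "0 0 0.002 0 0.3; 0 0 0.003 0 0.3; 0 0 0.003 0 0.3"

```text
time_s: 19.95
ee_pos: [0.5014, 0.1201, 0.0331]
ee_rot: [-180.0, 0.1, 87.7]
ft_force: [-5.4, 0.6, 10.7]
gripper_width: 0.0399
```

carry_out --moves "0 0 0.003 0 0.5; 0 0 0.003 0 0.7; 0 0 0.003 0 0.85; 0 0 0.003 0 0.85; 0 0 0.003 0 0.85"

```text
time_s: 20.45
ee_pos: [0.5014, 0.1201, 0.0298]
ee_rot: [-180.0, 0.1, 87.7]
ft_force: [0.0, 0.3, -0.2]
gripper_width: 0.0721
```

carry_out --moves "0 0 -0.01 0 0.85; 0 0 -0.04 0 0.85; 0 0 -0.08 0 0.85; 0.03 0 -0.1 0 0.85; 0.07 0 -0.1 0 0.85; 0.1 0 -0.1 0 0.85; 0.1 0 -0.1 0 0.85"

```text
time_s: 21.15
ee_pos: [0.5052, 0.2232, 0.1304]
ee_rot: [180.0, 0.0, 87.9]
ft_force: [-1.1, -0.1, -0.0]
gripper_width: 0.0744
```

Run:
```python
from plant import bot
from h import *
s=bot.state(); print(s["time_s"],s["ee_pos"],s["ee_rot"],s["ft_force"],s["gripper_width"])
f=bot.grab_frame("scene"); cv2.imwrite("pics/s22.png",f["color"][:,:,::-1]); crop(f["color"],220,210,380,330,5,"pics/s22c.png")
f=bot.grab_frame("top"); crop(f["color"],300,170,470,280,4.5,"pics/t22.png")
```

```text
21.15 [0.50517727 0.2232496  0.13039184] [1.79992549e+02 3.67189968e-02 8.79096267e+01] [-1.0754273  -0.07662629 -0.01767102] 0.07440273549990686
```

View pics/s22.png

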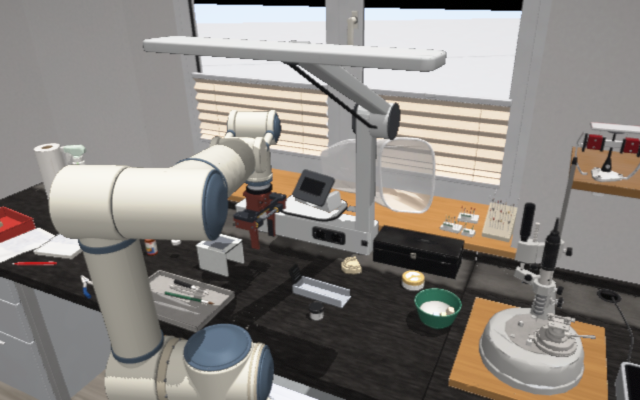

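View pics/s22c.png

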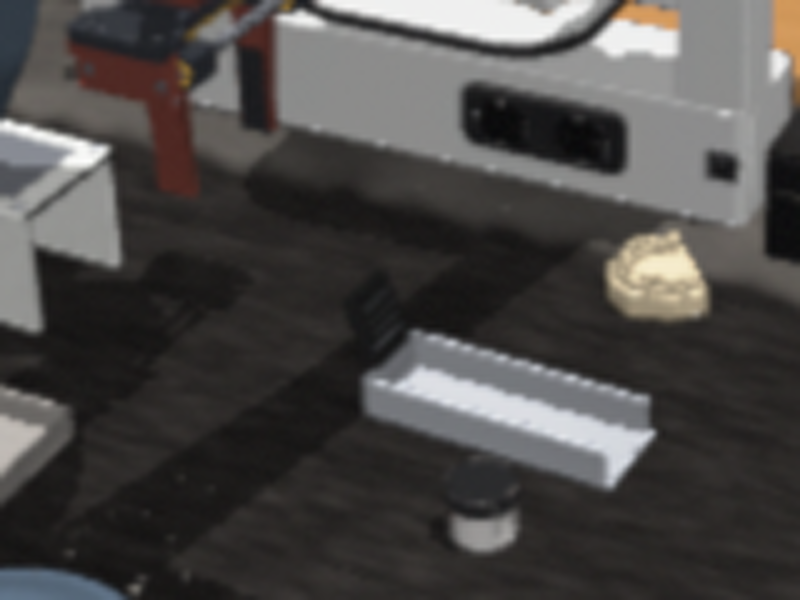

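View pics/t22.png

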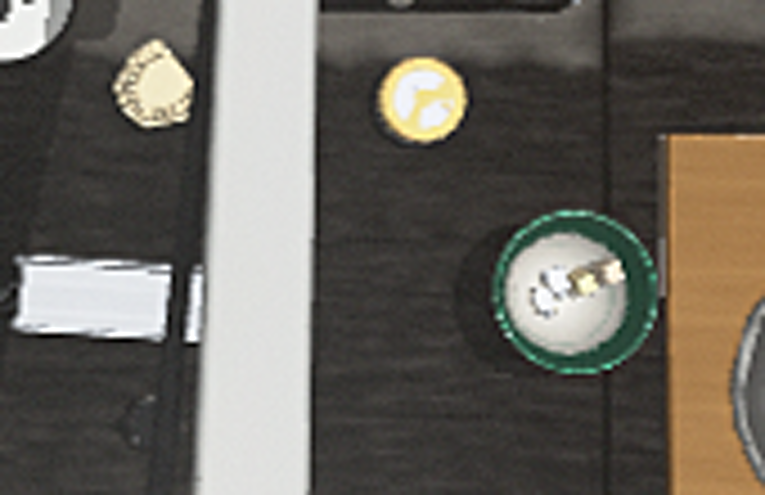

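Run:
```python
from plant import bot
print(bot.hand_in())
```

```text
the job is handed in; nothing more can be done
None
```

The job was handed in at about 21 s, with all four blocks in the green bowl and the empty scoop standing upright on the bench, released.

**What I did**
- I slid the scoop out by its nose and let go with its back about 0.10 m clear of the dock. All four blocks were still in it.
- The moves could not tilt the tool. So I pinched the handle across its 40 mm width instead of the 10 mm you suggested, and carried the scoop level at 60 N.
- Over the bowl I eased the grip to about 10 N so gravity swung the lip down to about 20°, and the blocks slid out.
- To stand it up again, I let the lip touch the bench first and lowered the handle at 9 N until it lay flat.

**What the last checks showed**
- The top view shows four blocks in the bowl.
- The bowl's centre is within about half a pixel of where it started.
- The plaster model and the paste jar look where they were. The glaze jar is hidden by the lamp from above, and in the side view it stands as before.
- The gripper is open and clear of everything.

**What disagreed or was not exact**
- Positions from the two fixed cameras differed by up to about 8 mm, so I used the wrist camera to refine both grasps.
- The bench contact while lowering the scoop reached 10.7 N at the wrist. That was the highest reading I saw, but I only see the value at the end of each move.

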